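# Index the varnish sample table and cure the red chip

## Robot

A 6-joint arm with a two-finger parallel gripper is mounted at the origin on a cart in front of the work surface, level with it; the furniture and walls round the work are solid. World frame = base frame: x ahead of the robot, y to its left, z up, the work surface at z = 0. Lengths are in m, angles in rad, forces in N, time in s.
With the tool pointing down it reaches from about 0.4 to 0.825 m from the base axis. Payload 7 kg.
Tool frame: the origin (TCP) lies between the finger pads; the fingertips stand 11 mm ahead of it and the grasp point (between the pads) lies 8 mm behind it; x points along the fingers, z is the direction in which the jaws open and shut, and the axes are right-handed (so a half turn about x gives the same grasp; the last joint's range is limited). The gripper opens to 88 mm and grips with 3 to 60 N. Pads are 19 mm wide; open, the fingers measure 130 mm over their backs; the gripper's body (78 mm by 193 mm) begins 47 mm behind the grasp point.
Start: joints at [1.631, 0.359, 0.012, 0, -1.224, -0.288], TCP at [0.152, 0.658, 0.238] pointing down, gripper open.
Joint ranges: [-3.07, 3.07], [-1.43, 2.12], [-1.02, 1.25], [-3.03, 1.67], [-3.05, -0], [-3.03, 3.03]. Speed limits (rad/s): [2.39, 2.39, 3.01, 3.14, 3.14, 3.14].

## Interface

Orientations are given as [roll, pitch, yaw] about the fixed x, y, z axes, in that order (R = Rz(yaw) Ry(pitch) Rx(roll)).
In Python, from station import arm gives the robot as it stands.
- The arm moves only by the tool jog_arm, never from a script. Its argument "motion" is a list of rows, each an object of numbers: "dx", "dy", "dz": the shift along the tool's x, y, z in m; "twist": the turn about the tool's x in degrees. In form: [{"dx": .., "dy": .., "dz": .., "twist": ..}, ...]. A call has 1 to 20 rows; each row is the pose to reach, as a shift and turn from the pose commanded when the call began, along the tool's axes at that moment; what a row does not reach only later rows make up. A row lasts 1/12 s, in which the tool goes at most 41.7 mm and 7.16 degrees, less where a joint would pass 70% of its speed; a pose out of reach is approached as far as the arm can. A call with a gripper value outside its range is refused whole. "gripper" is the finger opening in m, from 0 to 0.0876, set as the call begins (left out, the last holds). The fingers move at their own pace and stop on an object; "newtons" is the grip in N (left out, the last holds). Time passes only in rows, so rows that repeat a pose let the fingers close. It gives the time, the measured TCP pose, the force and the opening at its end, in the units of the state.
- arm.get_state(): the state, without advancing time (a new reading comes with each control period).
- arm.grab_frame(name): name is "side" or "top"; returns the picture (420x560x3 uint8, red, green, blue); there is no depth.
- arm.camera_model(name): a dict with "camera_matrix" (3x3 intrinsics, pixels), "k1" (the pictures are not rectified: a ray, as slopes to the right and down, at radius r is drawn at 1 + k1 r^2 times it, then the intrinsics apply), "eye" and "attitude" of the camera in the world. Camera axes: x right, y down, z forward; pixel columns grow to the right and rows downward; lengths in m; the calibration is good to about 2 mm. A picture is of the moment at which its call begins. camera_model takes no time and is no camera call.
- arm.job_done(): hands the job in, once; it reports no verdict.
The state is a dict: "t": time; "q": joint angles; "qd": joint speeds; "joint_efforts": joint torques, N m; "eef_pos": TCP position; "ee_rot": TCP orientation; "force": force on the tool from outside, world axes, zero at the start; "moment": the same for the moment, N m; "width": finger opening in m.
Only numpy, scipy, OpenCV 4.12 (cv2) and the standard library are available. Lean on these libraries where they do the work, as an engineer would, in place of code of your own. Each camera call takes 0.05 s, during which the arm holds its last target.

## Task

Push the round index table by its upright steel pegs until the red varnish chip has clicked into the position at the white pointer, without touching any of the chips, whose varnish is still tacky. Then take the UV lamp by its stem and hold it steady, upright and squarely over the red chip, with its face about 3 cm above it, for three seconds. Stand the lamp upright back on the middle of its blue mat, and leave the bystanders where they are.

Things in the scene. Friction and masses are not known exactly. Their poses are not given: they have to be found in the camera images.
- index_table (a joint): Angle of the grey index table (disc, radius 155 mm, top 44 mm above the bench) on its fixed iron base; rad, 0 as found, grows counter-clockwise seen from above. Magnetic detents every 60 degrees (1.047 rad): within 30 degrees of one the table is drawn into it by itself, well damped, in about 1.5 s, and rests within 2 degrees. Breaking out takes 1 to 2 N at the pegs.
- table_axis (a point): Centre of the index table, on its axis at the height of the top face; placed anew at every start. A hub of 26 mm radius stands 10 mm high here. Six upright steel push pegs, 12 mm diameter, rise 50 mm above the top face, 142 mm from the axis, half way between neighbouring pockets (30 degrees to either side of each pocket).
- cure_spot (a point): Fixed point 105 mm from the axis at the height of the table top, in line with the white mark of the pointer (an iron block on the base just outside the rim, 172 to 190 mm from the axis, 46 mm high). In every detent a pocket stands here.
- pocket_0 (a point): Centre of the table's pocket that stands at the cure spot when the joint is 0; turns with the table. A pocket is a dark disc on the table top with three brass pins 6 mm high round it. Six pockets lie every 60 degrees, 105 mm from the axis; three carry chips.
- pocket_1 (a point): Centre of the pocket 60 degrees counter-clockwise (seen from above) of pocket_0: comes to the cure spot at joint = -1.047.
- pocket_5 (a point): Centre of the pocket 60 degrees clockwise of pocket_0: comes to the cure spot at joint = +1.047.
- chip_red: Round wooden sample chip with red varnish, loose, 40 mm diameter, 8 mm thick; origin at the centre of its underside, z up. Lies between the pins of pocket_1 or pocket_5.
- chip_brown: Like the red chip, with dark brown varnish; in the other one of pocket_1 and pocket_5.
- chip_pale: Like the red chip, with pale varnish; in pocket_0.
- uv_lamp: Hand-held UV lamp, loose, 0.2 kg, standing upright on its face: round grey head, 56 mm diameter, 26 mm high, tapering to an upright stem of 25 mm diameter with dark rubber bands (straight from 56 to 112 mm above the face; 122 mm in all). Origin at the centre of the face (underside), z up the stem. It shines straight down; its yellow switch need not be pressed.
- lamp_mat: Blue round mat, fixed on the bench, 110 mm diameter, 4 mm thick; origin at the centre of its underside. The lamp stands on it.
- beeswax: Yellow lump of wax 30 x 50 x 22 mm, bystander; origin at the centre of its underside.
- cork_block: Brown cork block 45 x 70 x 30 mm, bystander; origin at the centre of its underside.
- rib_mould: Wooden bending form 35 x 160 x 18 mm, bystander; origin at the centre of its underside.
Things that resemble listed ones, but are neither listed nor needed, are in the scene too. What is shaped like the uv_lamp but purple is not meant.

How it is judged:
By the outcome, as a careful person would: the job done as asked, in the order asked, and still so for the second after the job is handed in, with the robot touching nothing.
It also fails if it takes over 72 s, if anything falls off the work surface, if the arm or the gripper's body presses on something with over 40 N, if the wrist force passes 120 N, or if a joint passes its speed limit or range.

## Working session

There is one attempt and no reset: what is moved stays moved. The work goes in short steps, Python scripts to look and compute and a tool call to move; the robot and the scene stay as the last step left them, time stands still between calls to the robot, and variables do not carry over. Pictures are saved under pics/ and viewed, and the job is handed in when it is done.

Besides the shell and the picture viewer there is one more tool, called after "Request:" as name([rows], argument=value, ...), one row to a line, values as JSON. jog_arm: Moves the arm, as the interface text tells. Its arguments: {"type":"object","properties":{"motion":{"type":"array"},"gripper":{"type":"number"},"newtons":{"type":"number"}},"required":["motion"]}

```bash
ls; mkdir -p pics; python3 - <<'E'
from station import arm
import cv2
for n in("side","top"):
    f=arm.grab_frame(n); cv2.imwrite(f"pics/{n}0.png",cv2.cvtColor(f,cv2.COLOR_RGB2BGR)); print(arm.camera_model(n))
print(arm.get_state())
E
```

```text
pics
{'camera_matrix': array([[539.68427437,   0.        , 282.0916084 ],
       [  0.        , 539.68427437, 210.57338459],
       [  0.        ,   0.        ,   1.        ]]), 'k1': -0.01553237471913156, 'eye': array([ 0.35395701, -1.11930983,  0.96404338]), 'attitude': array([-2.28604198, -0.00645515, -0.22072544])}
{'camera_matrix': array([[413.11924172,   0.        , 281.67328509],
       [  0.        , 413.11924172, 205.08173835],
       [  0.        ,   0.        ,   1.        ]]), 'k1': 0.024811098664645814, 'eye': array([ 0.39862793, -0.13996094,  1.0550489 ]), 'attitude': array([-2.95368391,  0.03447546, -1.58503855])}
{'t': 0.1, 'q': array([ 1.63109172e+00,  3.59299076e-01,  1.11759275e-02, -3.45043387e-04,
       -1.22409591e+00, -2.88080699e-01]), 'qd': array([ 0.00101952, -0.00157029,  0.00415967,  0.0028678 ,  0.00091188,
       -0.0020828 ]), 'joint_efforts': array([-1.10089695e-03, -5.84166169e+01,  2.93748701e+01,  7.01551706e+00,
        1.00924724e-02, -5.90276227e-05]), 'eef_pos': array([0.15235835, 0.65715463, 0.23673133]), 'ee_rot': array([ 0.06394093,  1.56933707, -1.73475817]), 'force': array([ 0.3037819 ,  0.99644904, -0.75357136]), 'moment': array([-0.01554053,  0.02940119,  0.04393955]), 'width': 0.08784216437982129}
```

View pics/side0.png

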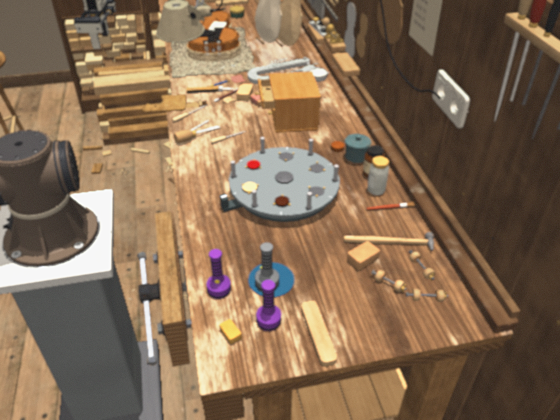

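View pics/top0.png

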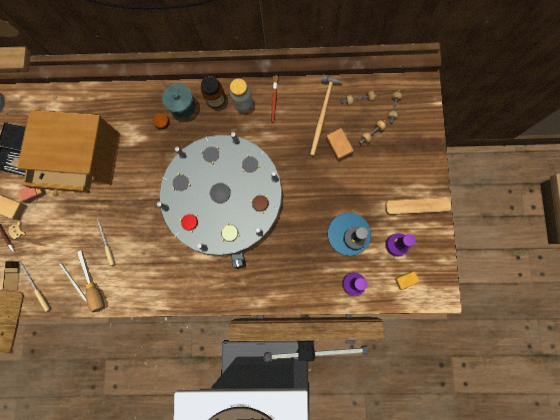

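The side view shows the table at about (284,182), red chip (253,165), pale (249,188), brown (282,201) and the pointer (227,202). In the top view the grey lamp on the blue mat is at about (357,237). The lookalikes are purple lamps at (402,243) and (356,284).

```bash
cat > h.py <<'E'
import numpy as np, cv2
from scipy.spatial.transform import Rotation as Ro
from station import arm
def cam(n):
    m=arm.camera_model(n); return m['camera_matrix'],m['k1'],np.array(m['eye']),Ro.from_euler('xyz',m['attitude']).as_matrix()
def proj(n,P):
    K,k,e,R=cam(n); c=(np.atleast_2d(P)-e)@R; s=c[:,:2]/c[:,2:]; s=s*(1+k*(s**2).sum(1,keepdims=True)); return s@K[:2,:2].T+K[:2,2]
def unproj(n,uv,z):
    K,k,e,R=cam(n); d=(np.atleast_2d(uv)-K[:2,2])/K[0,0]; s=d.copy()
    for _ in range(10): s=d/(1+k*(s**2).sum(1,keepdims=True))
    r=np.c_[s,np.ones(len(s))]@R.T; return e+r*((z-e[2])/r[:,2])[:,None]
def save(n,name,crop=None,f=1):
    im=cv2.cvtColor(arm.grab_frame(n),cv2.COLOR_RGB2BGR); cv2.imwrite(f'pics/{name}_full.png',im)
    if crop: x0,y0,x1,y1=crop; im=im[y0:y1,x0:x1]
    im=cv2.resize(im,None,fx=f,fy=f,interpolation=cv2.INTER_CUBIC); cv2.imwrite(f'pics/{name}.png',im)
E
python3 - <<'E'
from h import *
np.set_printoptions(precision=4,suppress=True)
im=cv2.imread('pics/top0.png'); s=cv2.imread('pics/side0.png')
cv2.imwrite('pics/tcrop.png',cv2.resize(im[130:275,150:290],None,fx=4,fy=4,interpolation=cv2.INTER_CUBIC))
cv2.imwrite('pics/lcrop.png',cv2.resize(im[190:310,320:460],None,fx=5,fy=5,interpolation=cv2.INTER_CUBIC))
cv2.imwrite('pics/scrop.png',cv2.resize(s[130:345,195:345],None,fx=2.7,fy=2.7,interpolation=cv2.INTER_CUBIC))
for a in [("top",(220,193),.054),("top",(189,222),.052),("top",(230,233),.052),("top",(260,204),.052),("top",(349,234),.004),("side",(284,178),.054),("side",(253,165),.052)]: print(a,unproj(*a))
E
```

```text
('top', (220, 193), 0.054) [[0.6234 0.0453 0.054 ]]
('top', (189, 222), 0.052) [[0.5522 0.1215 0.052 ]]
('top', (230, 233), 0.052) [[0.5229 0.0196 0.052 ]]
('top', (260, 204), 0.052) [[ 0.5938 -0.0544  0.052 ]]
('top', (349, 234), 0.004) [[ 0.5208 -0.2766  0.004 ]]
('side', (284, 178), 0.054) [[0.6243 0.0344 0.054 ]]
('side', (253, 165), 0.052) [[0.5519 0.1149 0.052 ]]
```

View pics/tcrop.png

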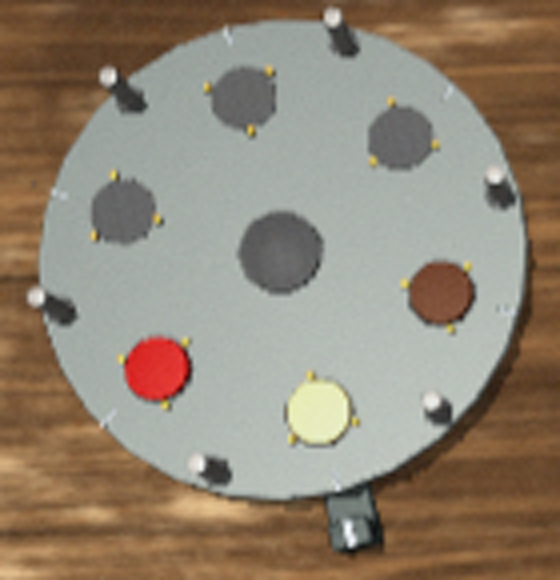

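View pics/lcrop.png

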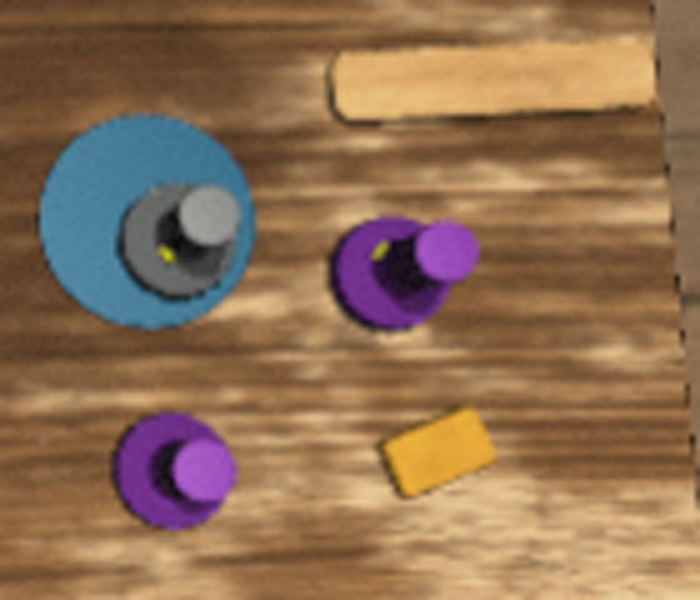

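View pics/scrop.png

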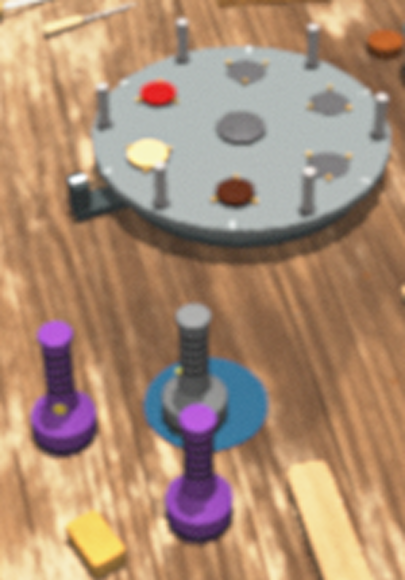

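```bash
cat > fit.py <<'E'
from h import *
np.set_printoptions(precision=4,suppress=True)
def blobs(im,cond):
    n,l,st,c=cv2.connectedComponentsWithStats(cond.astype(np.uint8)); return [(tuple(np.round(c[i],1)),st[i,4]) for i in range(1,n) if st[i,4]>25]
for n in("top","side"):
    im=cv2.imread(f'pics/{n}0.png').astype(int); b,g,r=im[...,0],im[...,1],im[...,2]
    hsv=cv2.cvtColor(im.astype(np.uint8),cv2.COLOR_BGR2HSV).astype(int)
    print(n,'red',blobs(im,(r>150)&(g<60)&(b<60)))
    print('blue',blobs(im,(b>r+40)&(b<200)&(g>r+20)))
    print('purple',blobs(im,(b>g+50)&(r>g+30)))
    for u in ([(260,204),(230,233)] if n=='top' else [(282,201),(249,188)]): print(u,im[u[1],u[0]])
    print('pale',blobs(im,(r>200)&(g>190)&(b>120)&(r>b+40)))
    reg=np.zeros(r.shape,bool)
    if n=='top': reg[130:260,150:290]=1
    else: reg[140:220,225:345]=1
    print('brown',blobs(im,reg&(r>g+35)&(r<140)&(g<70)))
E
python3 fit.py
```

```text
top red [((np.float64(188.5), np.float64(221.7)), np.int32(176))]
blue [((np.float64(345.8), np.float64(232.1)), np.int32(968))]
purple [((np.float64(400.3), np.float64(243.2)), np.int32(358)), ((np.float64(354.5), np.float64(283.7)), np.int32(363))]
(260, 204) [ 59  81 128]
(230, 233) [190 237 231]
pale [((np.float64(227.9), np.float64(231.3)), np.int32(139)), ((np.float64(108.3), np.float64(255.9)), np.int32(43)), ((np.float64(40.3), np.float64(299.9)), np.int32(52)), ((np.float64(442.8), np.float64(310.1)), np.int32(119))]
brown []
side red [((np.float64(253.0), np.float64(164.4)), np.int32(69))]
blue [((np.float64(282.7), np.float64(279.0)), np.int32(442)), ((np.float64(254.1), np.float64(280.3)), np.int32(157))]
purple [((np.float64(214.9), np.float64(254.2)), np.int32(117)), ((np.float64(218.1), np.float64(285.4)), np.int32(327)), ((np.float64(267.7), np.float64(285.3)), np.int32(144)), ((np.float64(268.3), np.float64(316.5)), np.int32(399))]
(282, 201) [ 30  53 109]
(249, 188) [197 245 247]
pale [((np.float64(171.0), np.float64(3.6)), np.int32(40)), ((np.float64(180.6), np.flo
[... 1964 characters left out ...]
)), np.int32(1922)), ((np.float64(319.0), np.float64(331.3)), np.int32(962)), ((np.float64(284.0), np.float64(314.6)), np.int32(43)), ((np.float64(254.0), np.float64(328.2)), np.int32(61)), ((np.float64(342.6), np.float64(332.6)), np.int32(51)), ((np.float64(295.7), np.float64(338.5)), np.int32(90)), ((np.float64(335.5), np.float64(338.9)), np.int32(36)), ((np.float64(453.3), np.float64(340.0)), np.int32(29)), ((np.float64(301.8), np.float64(355.4)), np.int32(27)), ((np.float64(295.0), np.float64(367.9)), np.int32(78)), ((np.float64(259.9), np.float64(370.0)), np.int32(67)), ((np.float64(401.1), np.float64(378.1)), np.int32(62))]
brown [((np.float64(281.6), np.float64(200.6)), np.int32(83))]
```

```bash
cat > fit2.py <<'E'
from h import *
from scipy.optimize import least_squares
np.set_printoptions(precision=4,suppress=True)
T=dict(p0=(319,411),p5=(441,292),p1=(157,368),hub=(281,252),p4=(401,137),p3=(243,97),p2=(124,211),g=[(333,17),(108,76),(38,297),(200,464),(432,402),(495,175)])
S=dict(p0=(148,154),p1=(158,94),p5=(235,191),hub=(241,125),p2=(246,71),p3=(330,102),p4=(329,165),g=[(103,88),(182,22),(313,28),(382,97),(309,172),(160,169)])
def model(v):
    c=v[:2];out={}
    for i in range(6):
        a=v[2]+i*np.pi/3; out[f'p{i}']=[*(c+.105*np.array([np.cos(a),np.sin(a)])),.052 if i in(0,1,5) else .044]
    out['hub']=[*c,.054]
    for i in range(6):
        a=v[2]+(i+.5)*np.pi/3; out[f'g{i}']=[*(c+.142*np.array([np.cos(a),np.sin(a)])),.094]
    return out
def px(n,u): 
    return (np.array(u)+.5)/4-.5+[150,130] if n=='top' else (np.array(u)+.5)/2.7-.5+[195,130]
def res(v,D,ns):
    m=model(v);r=[]
    for n,d in zip(ns,D):
        for k,u in d.items():
            if k!='g': r+=list(proj(n,m[k])[0]-px(n,u))
        G=proj(n,[m[f'g{i}'] for i in range(6)])
        for u in d['g']:
            q=G-px(n,u); r+=list(q[np.argmin((q**2).sum(1))])
    return np.array(r)
if __name__=='__main__':
  for D,ns in (([T],['top']),([S],['side']),([T,S],['top','side'])):
    s=least_squares(res,[.623,.04,np.arctan2(-.1,-.025)],args=(D,ns),loss='soft_l1'); print(ns,s.x,np.degrees(s.x[2]),np.sqrt(np.mean(s.fun**2)))
  print(s.fun.reshape(-1,2))
  m=model(s.x)
  for k in m:print(k,np.array(m[k]))
  # lamp, mat
  l=lambda u:(np.array(u)+.5)/5-.5+[320,190]
  print('mat',unproj('top',l((147,221)),.004),'lamp top',unproj('top',l((209,214)),.126),'lamp head ctr top',unproj('top',l((177,242)),.018))
  print('side lamp top',unproj('side',px('side',(194,315)),.126), 'mat',unproj('side',px('side',(207,404)),.004))
  print('pointer',unproj('top',px('top',(350,530)),.046),unproj('top',px('top',(337,487)),.044))
  print('purples',unproj('top',l((446,252)),.122),unproj('top',l((204,470)),.122))
E
python3 fit2.py
```

```text
['top'] [ 0.6256  0.0464 -1.8463] -105.78801576009734 28.541180186340732
['side'] [ 0.6265  0.0446 -1.8458] -105.75676508646026 23.126605751488142
['top', 'side'] [ 0.6261  0.0459 -1.8461] -105.77342750317709 25.969916484535943
[[ 30.9057 -29.864 ]
 [-30.0871  29.8238]
 [ 61.0299 -58.4101]
 [ -0.1351  -0.6587]
 [-59.9179  58.3271]
 [-29.444   28.8057]
 [ 30.334  -28.0853]
 [  0.2701  -0.0831]
 [  0.4205   0.0801]
 [  0.0064  -0.0897]
 [ -0.2494  -0.0084]
 [  0.4178  -0.446 ]
 [  0.4702  -0.4087]
 [ 32.1328  13.4493]
 [ 63.0932  24.5835]
 [-32.4603 -13.9657]
 [ -0.2229  -0.5362]
 [ 30.6117  12.3555]
 [-31.3474 -10.932 ]
 [-63.5085 -24.8499]
 [ -0.7124  -0.4433]
 [ -0.4213   0.1194]
 [ -0.0991  -0.3554]
 [ -0.2287   0.115 ]
 [ -0.0375  -0.2231]
 [ -0.247   -1.2961]]
p0 [ 0.5975 -0.0551  0.052 ]
p1 [ 0.6993 -0.0293  0.052 ]
p2 [0.7279 0.0717 0.044 ]
p3 [0.6546 0.147  0.044 ]
p4 [0.5528 0.1212 0.044 ]
p5 [0.5243 0.0201 0.052 ]
hub [0.6261 0.0459 0.054 ]
g0 [ 0.661  -0.0917  0.094 ]
g1 [0.7627 0.0073 0.094 ]
g2 [0.7278 0.145  0.094 ]
g3 [0.5912 0.1836 0.094 ]
g4 [0.4894 0.0845 0.094 ]
g5 [ 0.5243 -0.0531  0.094 ]
mat [[ 0.5213 -0.2767  0.004 ]] lamp top [[ 0.5097 -0.2886  0.126 ]] lamp head ctr top [[ 0.5088 -0.2893  0.018 ]]
side lamp top [[ 0.5107 -0.289   0.126 ]] mat [[ 0.5228 -0.2789  0.004 ]]
pointer [[0.4522 0.0025 0.046 ]] [[0.4785 0.0109 0.044 ]]
purples [[ 0.4913 -0.3934  0.122 ]] [[ 0.397  -0.2812  0.122 ]]
```

```bash
cat >> h.py <<'E'
def tool():
    s=arm.get_state(); R=Ro.from_euler('xyz',s['ee_rot']).as_matrix(); return s,R
AX=np.array([.6261,.0459]); CURE=np.array([.5243,.0201]); MAT=np.array([.522,-.2775]); LAMP=np.array([.5102,-.2888])
def plan(P,twist=None):
    s,R=tool(); print('t',s['t'],'pos',s['eef_pos'],'zaxis deg',np.degrees(np.arctan2(R[1,2],R[0,2])),'tilt',np.degrees(np.arccos(-R[2,0])),'F',s['force'],'w',s['width'])
    for p in np.atleast_2d(P): print('target',p,'-> d',(np.round((p-s['eef_pos'])@R,4)))
    print('R',R.round(3).tolist())
np.set_printoptions(precision=4,suppress=True)
E
python3 - <<'E'
from h import *
a=np.radians(28); c=AX+.142*np.array([np.cos(a),np.sin(a)])
plan([[*c,.25],[*c,.12],[*c,.073]])
# box
b=unproj('side',(318,130),0)[0]; print('box foot',b,[ (z,proj('side',[b[0],b[1],z])) for z in(.08,.12,.16)])
E
```

```text
t 0.1 pos [0.1524 0.6572 0.2367] zaxis deg -103.05787130268729 tilt 0.08360931886518444 F [ 0.3038  0.9964 -0.7536] w 0.08784216437982129
target [0.7515 0.1126 0.25  ] -> d [-0.0126  0.7067  0.3952]
target [0.7515 0.1126 0.12  ] -> d [0.1174 0.7067 0.395 ]
target [0.7515 0.1126 0.073 ] -> d [0.1644 0.7067 0.3949]
R [[-0.0, 0.974, -0.226], [-0.001, -0.226, -0.974], [-1.0, 0.0, 0.001]]
box foot [0.8072 0.332  0.    ] [(0.08, array([[319.2462, 108.6748]])), (0.12, array([[319.8973,  97.5239]])), (0.16, array([[320.5681,  86.0278]]))]
```

Request:
jog_arm([
  {"dx":-0.05,"dy":0.035,"dz":0.02},
  {"dx":-0.05,"dy":0.07,"dz":0.04},
  {"dx":-0.05,"dy":0.106,"dz":0.06},
  {"dx":-0.05,"dy":0.142,"dz":0.08},
  {"dx":-0.05,"dy":0.178,"dz":0.1},
  {"dx":-0.05,"dy":0.214,"dz":0.12},
  {"dx":-0.05,"dy":0.25,"dz":0.14},
  {"dx":-0.05,"dy":0.286,"dz":0.16},
  {"dx":-0.05,"dy":0.322,"dz":0.18},
  {"dx":-0.05,"dy":0.358,"dz":0.2},
  {"dx":-0.05,"dy":0.394,"dz":0.22},
  {"dx":-0.05,"dy":0.43,"dz":0.24},
  {"dx":-0.05,"dy":0.466,"dz":0.26},
  {"dx":-0.05,"dy":0.502,"dz":0.28},
  {"dx":-0.05,"dy":0.538,"dz":0.3},
  {"dx":-0.05,"dy":0.574,"dz":0.32},
  {"dx":-0.05,"dy":0.61,"dz":0.34},
  {"dx":-0.05,"dy":0.646,"dz":0.36},
  {"dx":-0.04,"dy":0.68,"dz":0.38},
  {"dx":-0.03,"dy":0.7067,"dz":0.395},
], gripper=0)

```text
invalid input
```

```bash
python3 - <<'E'
from h import *
a=np.radians(28); c=AX+.142*np.array([np.cos(a),np.sin(a)])
plan([[*c,.12],[*c,.073]])
E
```

```text
t 0.1 pos [0.1524 0.6572 0.2367] zaxis deg -103.05787130268729 tilt 0.08360931886518444 F [ 0.3038  0.9964 -0.7536] w 0.08784216437982129
target [0.7515 0.1126 0.12  ] -> d [0.1174 0.7067 0.395 ]
target [0.7515 0.1126 0.073 ] -> d [0.1644 0.7067 0.3949]
R [[-0.0, 0.974, -0.226], [-0.001, -0.226, -0.974], [-1.0, 0.0, 0.001]]
```

Request:
jog_arm([
  {"dx":-0.02,"dy":0.03,"dz":0.02,"twist":0},
  {"dx":-0.05,"dy":0.06,"dz":0.04,"twist":0},
], gripper=0)

```text
t: 0.27
eef_pos: [0.1985, 0.6063, 0.2807]
ee_rot: [0.084, 1.563, -1.713]
force: [1.4, 0.6, -0.3]
width: 0.0795
```

Request:
jog_arm([
  {"dx":0,"dy":0.036,"dz":0.02,"twist":0},
  {"dx":0,"dy":0.072,"dz":0.04,"twist":0},
  {"dx":0,"dy":0.108,"dz":0.06,"twist":0},
  {"dx":0,"dy":0.144,"dz":0.08,"twist":0},
  {"dx":0,"dy":0.18,"dz":0.1,"twist":0},
  {"dx":0,"dy":0.216,"dz":0.12,"twist":0},
  {"dx":0,"dy":0.252,"dz":0.14,"twist":0},
  {"dx":0,"dy":0.288,"dz":0.16,"twist":0},
  {"dx":0,"dy":0.324,"dz":0.18,"twist":0},
  {"dx":0,"dy":0.36,"dz":0.2,"twist":0},
  {"dx":0,"dy":0.396,"dz":0.22,"twist":0},
  {"dx":0,"dy":0.432,"dz":0.24,"twist":0},
  {"dx":0,"dy":0.468,"dz":0.26,"twist":0},
  {"dx":0,"dy":0.504,"dz":0.28,"twist":0},
  {"dx":0.01,"dy":0.54,"dz":0.298,"twist":0},
  {"dx":0.02,"dy":0.575,"dz":0.316,"twist":0},
  {"dx":0.03,"dy":0.61,"dz":0.335,"twist":0},
  {"dx":0.03,"dy":0.6467,"dz":0.355,"twist":0},
  {"dx":0.03,"dy":0.6467,"dz":0.355,"twist":0},
  {"dx":0.03,"dy":0.6467,"dz":0.355,"twist":0},
])

```text
t: 1.93
eef_pos: [0.7498, 0.1136, 0.2516]
ee_rot: [-0.984, 1.567, -2.786]
force: [-0.4, 1.0, -0.5]
width: 0.0005
```

```bash
python3 - <<'E'
from h import *
a=np.radians(28); c=AX+.142*np.array([np.cos(a),np.sin(a)])
plan([[*c,.12],[*c,.073]])
save('side','s1'); save('top','t1')
E
```

```text
t 1.9333 pos [0.7498 0.1136 0.2516] zaxis deg -103.25956147773222 tilt 0.19475455202377448 F [-0.4004  0.952  -0.5481] w 0.00045781032977304417
target [0.7515 0.1126 0.12  ] -> d [0.1316 0.0023 0.0004]
target [0.7515 0.1126 0.073 ] -> d [0.1786 0.0024 0.0003]
R [[-0.003, 0.973, -0.229], [-0.001, -0.229, -0.973], [-1.0, -0.003, 0.002]]
```

View pics/s1.png

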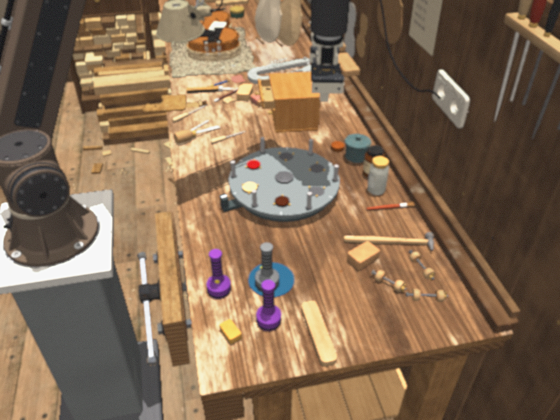

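View pics/t1.png

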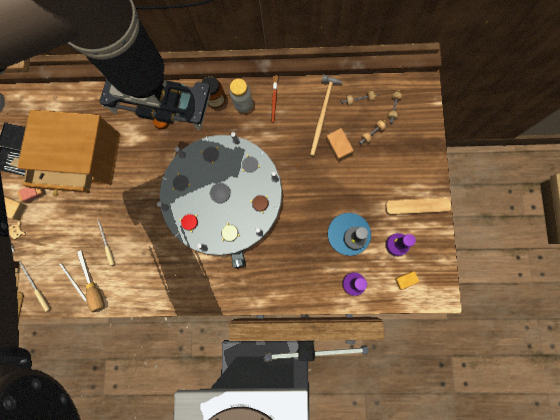

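```bash
python3 - <<'E'
from h import *
print(proj('top',[[.75,.1136,.24],[.75,.1136,.31]]),proj('side',[[.75,.1136,.24]]))
for n,t,s in(('pot lid',(179,93),(356,137)),('jar',(238,87),(381,161))):
    best=min(((np.linalg.norm(unproj('top',t,z)-unproj('side',s,z)),z) for z in np.arange(0,.2,.005))); print(n,best,unproj('top',t,best[1]))
im=cv2.imread('pics/t1.png')
cv2.imwrite('pics/c1.png',cv2.resize(im[60:210,90:290],None,fx=4,fy=4))
E
```

```text
[[172.4996 116.064 ]
 [161.8506 101.6649]] [[323.7123  99.4267]]
pot lid (np.float64(0.011308464692991712), np.float64(0.08)) [[0.8809 0.1487 0.08  ]]
jar (np.float64(0.0043826536823185795), np.float64(0.1)) [[ 0.8828 -0.0049  0.1   ]]
```

View pics/c1.png

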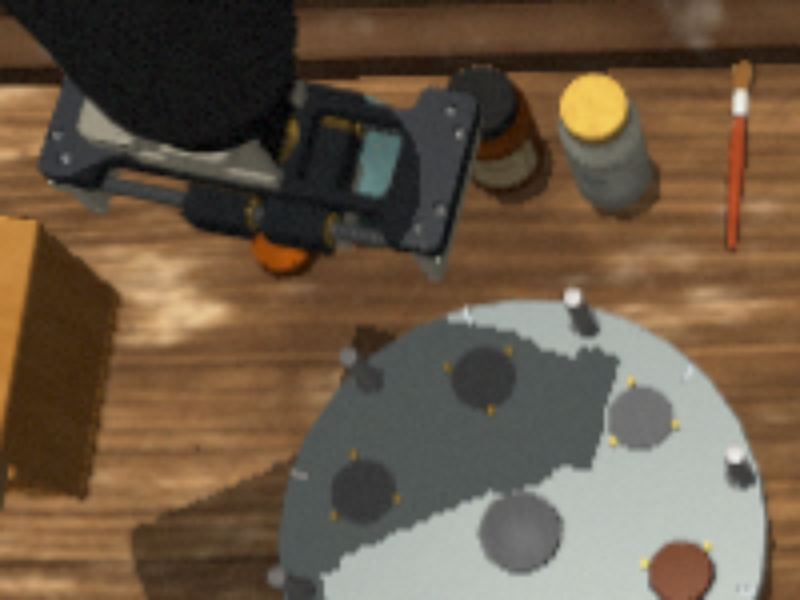

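Request:
jog_arm([
  {"dx":0.03,"dy":0.002,"dz":0,"twist":0},
  {"dx":0.06,"dy":0.002,"dz":0,"twist":0},
  {"dx":0.09,"dy":0.002,"dz":0,"twist":0},
  {"dx":0.11,"dy":0.002,"dz":0,"twist":0},
  {"dx":0.12,"dy":0.002,"dz":0,"twist":0},
  {"dx":0.12,"dy":0.002,"dz":0,"twist":0},
  {"dx":0.12,"dy":0.002,"dz":0,"twist":0},
])

```text
t: 2.62
eef_pos: [0.751, 0.1165, 0.1354]
ee_rot: [1.666, 1.57, -0.131]
force: [-0.9, -0.5, 0.2]
width: 0.0003
```

```bash
python3 - <<'E'
from h import *
a=np.radians(28); c=AX+.142*np.array([np.cos(a),np.sin(a)])
plan([[*c,.12],[*c,.075]])
save('side','s2',(180,20,420,240),3);save('top','t2',(90,60,290,210),4)
E
```

```text
t 2.6167 pos [0.751  0.1165 0.1354] zaxis deg -102.96978387010601 tilt 0.054173275382792735 F [-0.859  -0.5467  0.2464] w 0.00033511906710771613
target [0.7515 0.1126 0.12  ] -> d [0.0154 0.0014 0.0038]
target [0.7515 0.1126 0.075 ] -> d [0.0604 0.0013 0.0038]
R [[0.001, 0.974, -0.224], [-0.0, -0.224, -0.974], [-1.0, 0.001, -0.0]]
```

View pics/s2.png

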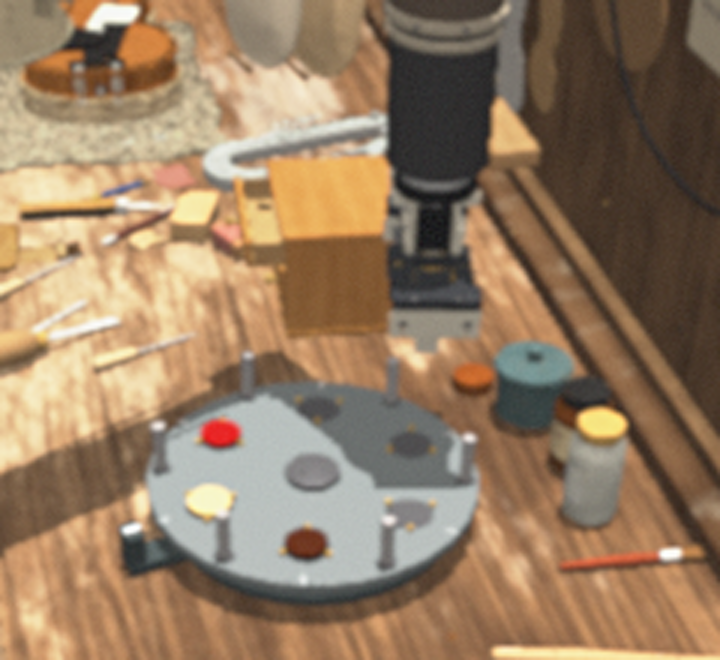

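View pics/t2.png

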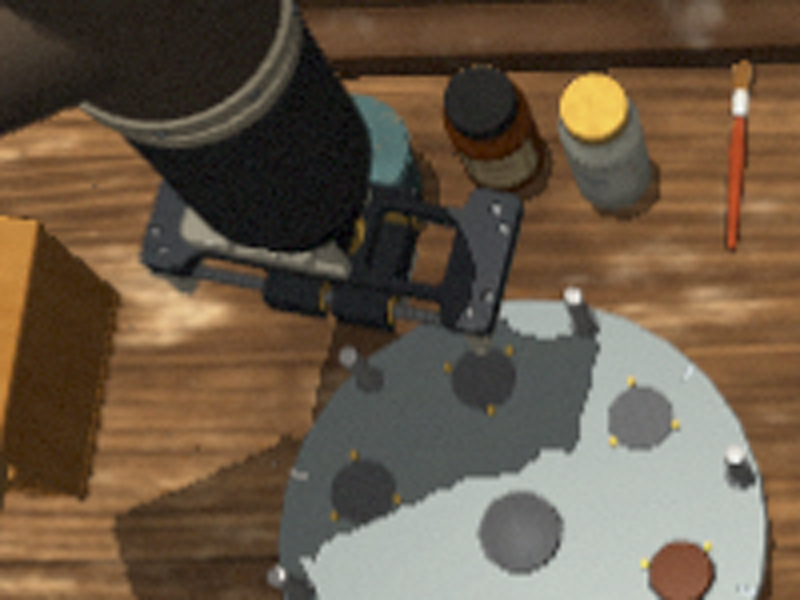

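Request:
jog_arm([
  {"dx":0.02,"dy":0.001,"dz":0.004,"twist":0},
  {"dx":0.04,"dy":0.001,"dz":0.004,"twist":0},
  {"dx":0.052,"dy":0.001,"dz":0.004,"twist":0},
  {"dx":0.058,"dy":0.001,"dz":0.004,"twist":0},
  {"dx":0.058,"dy":0.001,"dz":0.004,"twist":0},
  {"dx":0.058,"dy":0.001,"dz":0.004,"twist":0},
])

```text
t: 3.22
eef_pos: [0.7515, 0.1117, 0.0771]
ee_rot: [1.76, 1.57, -0.039]
force: [0.5, 0.2, 0.9]
width: 0.0003
```

```bash
python3 - <<'E'
from h import *
P=[]
for d in range(30,83,4):
    a=np.radians(d); P.append([*(AX+.142*np.array([np.cos(a),np.sin(a)])),.075])
plan(P)
E
```

```text
t 3.2167 pos [0.7515 0.1117 0.0771] zaxis deg -103.03297172238369 tilt 0.058571165004440484 F [0.4972 0.1746 0.8845] w 0.000333694727541568
target [0.7491 0.1169 0.075 ] -> d [ 0.0021 -0.0036 -0.0046]
target [0.7438 0.1253 0.075 ] -> d [ 0.0021 -0.0106 -0.0116]
target [0.738  0.1333 0.075 ] -> d [ 0.0021 -0.0181 -0.0181]
target [0.7316 0.1409 0.075 ] -> d [ 0.0021 -0.026  -0.024 ]
target [0.7247 0.148  0.075 ] -> d [ 0.0021 -0.0343 -0.0294]
target [0.7174 0.1547 0.075 ] -> d [ 0.0021 -0.043  -0.0342]
target [0.7096 0.1608 0.075 ] -> d [ 0.0021 -0.052  -0.0384]
target [0.7013 0.1663 0.075 ] -> d [ 0.0021 -0.0612 -0.0419]
target [0.6928 0.1713 0.075 ] -> d [ 0.0021 -0.0707 -0.0448]
target [0.6839 0.1756 0.075 ] -> d [ 0.0021 -0.0804 -0.0471]
target [0.6747 0.1793 0.075 ] -> d [ 0.0021 -0.0902 -0.0486]
target [0.6652 0.1824 0.075 ] -> d [ 0.0021 -0.1    -0.0495]
target [0.6556 0.1848 0.075 ] -> d [ 0.002  -0.1099 -0.0496]
target [0.6459 0.1865 0.075 ] -> d [ 0.002  -0.1198 -0.0491]
R [[0.001, 0.974, -0.226], [-0.0, -0.226, -0.974], [-1.0, 0.001, -0.0]]
```

Request:
jog_arm([
  {"dx":0.002,"dy":-0.0036,"dz":-0.0046,"twist":0},
  {"dx":0.002,"dy":-0.0106,"dz":-0.0116,"twist":0},
  {"dx":0.002,"dy":-0.0143,"dz":-0.015,"twist":0},
  {"dx":0.002,"dy":-0.018,"dz":-0.018,"twist":0},
  {"dx":0.002,"dy":-0.022,"dz":-0.021,"twist":0},
  {"dx":0.002,"dy":-0.026,"dz":-0.024,"twist":0},
  {"dx":0.002,"dy":-0.03,"dz":-0.027,"twist":0},
  {"dx":0.002,"dy":-0.0343,"dz":-0.0294,"twist":0},
  {"dx":0.002,"dy":-0.0386,"dz":-0.032,"twist":0},
  {"dx":0.002,"dy":-0.043,"dz":-0.0342,"twist":0},
  {"dx":0.002,"dy":-0.0475,"dz":-0.0363,"twist":0},
  {"dx":0.002,"dy":-0.052,"dz":-0.0384,"twist":0},
  {"dx":0.002,"dy":-0.0566,"dz":-0.0402,"twist":0},
  {"dx":0.002,"dy":-0.0612,"dz":-0.042,"twist":0},
  {"dx":0.002,"dy":-0.066,"dz":-0.0434,"twist":0},
  {"dx":0.002,"dy":-0.0707,"dz":-0.0448,"twist":0},
])

```text
t: 4.55
eef_pos: [0.6916, 0.1714, 0.0742]
ee_rot: [-1.359, 1.571, 3.125]
force: [1.0, -1.8, -0.9]
width: 0.0002
```

```bash
python3 - <<'E'
from h import *
P=[]
for d in range(62,83,4):
    a=np.radians(d); P.append([*(AX+.142*np.array([np.cos(a),np.sin(a)])),.075])
plan(P)
save('top','t3',(90,60,290,260),3)
E
```

```text
t 4.55 pos [0.6916 0.1714 0.0742] zaxis deg -103.05469893992165 tilt 0.01127163348232126 F [ 1.0485 -1.8078 -0.8764] w 0.00015919245081083045
target [0.6928 0.1713 0.075 ] -> d [-0.0008  0.0011 -0.0002]
target [0.6839 0.1756 0.075 ] -> d [-0.0008 -0.0086 -0.0024]
target [0.6747 0.1793 0.075 ] -> d [-0.0008 -0.0183 -0.0039]
target [0.6652 0.1824 0.075 ] -> d [-0.0008 -0.0282 -0.0048]
target [0.6556 0.1848 0.075 ] -> d [-0.0008 -0.0381 -0.005 ]
target [0.6459 0.1865 0.075 ] -> d [-0.0008 -0.048  -0.0044]
R [[-0.0, 0.974, -0.226], [0.0, -0.226, -0.974], [-1.0, -0.0, 0.0]]
```

View pics/t3.png

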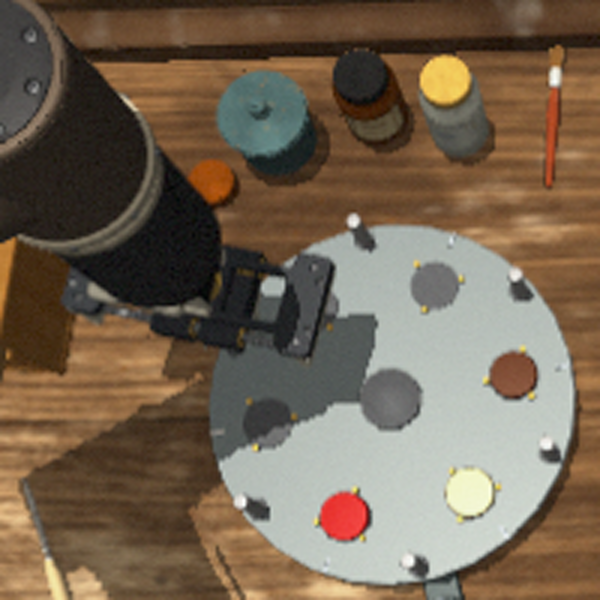

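Request:
jog_arm([
  {"dx":0,"dy":-0.006,"dz":-0.0018,"twist":0},
  {"dx":0,"dy":-0.012,"dz":-0.003,"twist":0},
  {"dx":0,"dy":-0.018,"dz":-0.004,"twist":0},
  {"dx":0,"dy":-0.024,"dz":-0.0045,"twist":0},
  {"dx":0,"dy":-0.03,"dz":-0.005,"twist":0},
  {"dx":0,"dy":-0.036,"dz":-0.005,"twist":0},
  {"dx":0,"dy":-0.042,"dz":-0.005,"twist":0},
  {"dx":0,"dy":-0.046,"dz":-0.005,"twist":0},
  {"dx":0,"dy":-0.046,"dz":-0.005,"twist":0},
  {"dx":0,"dy":-0.046,"dz":-0.005,"twist":0},
  {"dx":0,"dy":-0.046,"dz":-0.005,"twist":0},
  {"dx":0,"dy":-0.046,"dz":-0.005,"twist":0},
  {"dx":0,"dy":-0.046,"dz":-0.005,"twist":0},
  {"dx":0,"dy":-0.046,"dz":-0.005,"twist":0},
  {"dx":0,"dy":-0.046,"dz":-0.005,"twist":0},
  {"dx":0,"dy":-0.046,"dz":-0.005,"twist":0},
  {"dx":0,"dy":-0.046,"dz":-0.005,"twist":0},
])

```text
t: 6.02
eef_pos: [0.6486, 0.1863, 0.0742]
ee_rot: [-2.758, 1.571, 1.726]
force: [0.2, -0.1, -0.8]
width: 0.0006
```

```bash
python3 - <<'E'
from h import *
plan([[.6459,.1865,.2]])
save('top','t4',(90,60,290,260),3)
E
```

```text
t 6.0167 pos [0.6486 0.1863 0.0742] zaxis deg -103.05596771409984 tilt 0.0011426490048871034 F [ 0.173  -0.1372 -0.7511] w 0.0005672729380347659
target [0.6459 0.1865 0.2   ] -> d [-0.1258 -0.0026  0.0005]
R [[-0.0, 0.974, -0.226], [0.0, -0.226, -0.974], [-1.0, -0.0, -0.0]]
```

View pics/t4.png

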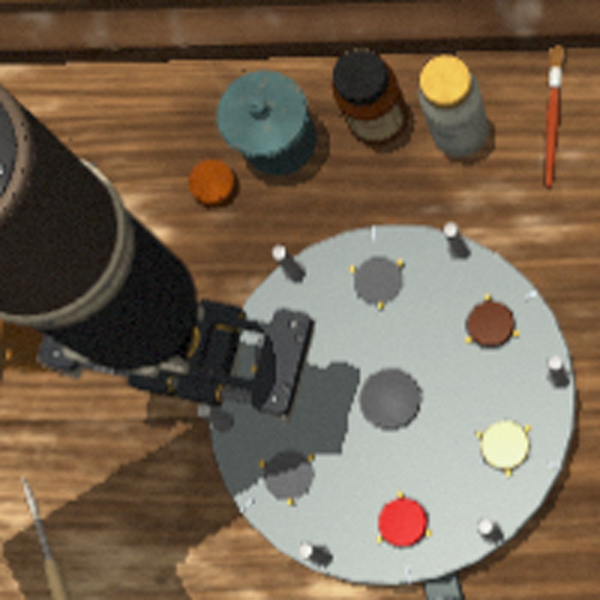

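Request:
jog_arm([
  {"dx":-0.01,"dy":0.004,"dz":0,"twist":0},
  {"dx":-0.04,"dy":0.004,"dz":0,"twist":0},
  {"dx":-0.08,"dy":0.004,"dz":0,"twist":0},
  {"dx":-0.12,"dy":0.004,"dz":0,"twist":0},
  {"dx":-0.16,"dy":0.004,"dz":0,"twist":0},
  {"dx":-0.2,"dy":0.004,"dz":0,"twist":0},
  {"dx":-0.2,"dy":0.004,"dz":0,"twist":0},
  {"dx":-0.2,"dy":0.004,"dz":0,"twist":0},
], gripper=0.07)

```text
t: 6.73
eef_pos: [0.6538, 0.1859, 0.2788]
ee_rot: [2.279, 1.564, 0.48]
force: [0.1, 0.4, -0.7]
width: 0.0482
```

```bash
python3 - <<'E'
from h import *
plan([[*LAMP,.25],[*LAMP,.0]])
print(arm.get_state()['q'])
save('top','t5',(150,130,290,275),4)
E
```

```text
t 6.7333 pos [0.6538 0.1859 0.2788] zaxis deg -103.04479704231348 tilt 0.4124363198139582 F [ 0.1101  0.4016 -0.6563] w 0.0482410504091318
target [ 0.5102 -0.2888  0.25  ] -> d [ 0.0263 -0.0329  0.495 ]
target [ 0.5102 -0.2888  0.    ] -> d [ 0.2763 -0.0343  0.4961]
R [[0.006, 0.974, -0.226], [0.003, -0.226, -0.974], [-1.0, 0.005, -0.005]]
[ 0.5634  0.3416  0.08    0.0006 -1.302   0.7795]
```

View pics/t5.png

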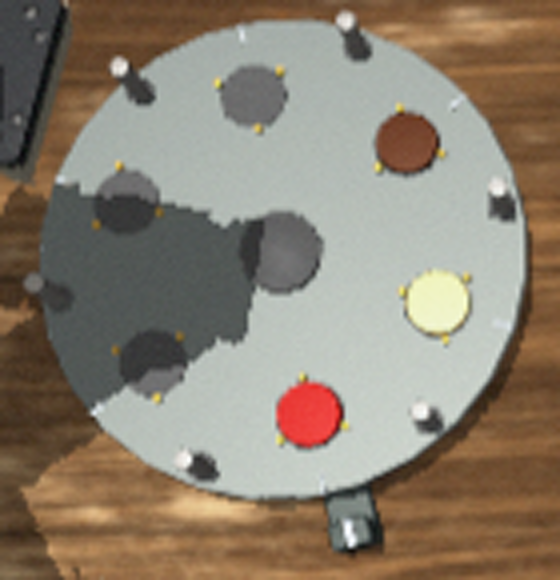

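Request:
jog_arm([
  {"dx":0.002,"dy":-0.002,"dz":0.03,"twist":-4},
  {"dx":0.004,"dy":-0.005,"dz":0.07,"twist":-8},
  {"dx":0.006,"dy":-0.008,"dz":0.11,"twist":-12},
  {"dx":0.008,"dy":-0.01,"dz":0.15,"twist":-16},
  {"dx":0.01,"dy":-0.013,"dz":0.19,"twist":-20},
  {"dx":0.012,"dy":-0.016,"dz":0.23,"twist":-24},
  {"dx":0.014,"dy":-0.018,"dz":0.27,"twist":-28},
  {"dx":0.016,"dy":-0.021,"dz":0.31,"twist":-32},
  {"dx":0.018,"dy":-0.024,"dz":0.35,"twist":-36},
  {"dx":0.02,"dy":-0.026,"dz":0.39,"twist":-40},
  {"dx":0.022,"dy":-0.029,"dz":0.43,"twist":-44},
  {"dx":0.024,"dy":-0.032,"dz":0.47,"twist":-48},
  {"dx":0.026,"dy":-0.033,"dz":0.495,"twist":-48},
  {"dx":0.026,"dy":-0.033,"dz":0.495,"twist":-48},
  {"dx":0.026,"dy":-0.033,"dz":0.495,"twist":-48},
  {"dx":0.026,"dy":-0.033,"dz":0.495,"twist":-48},
], gripper=0.07)

```text
t: 8.12
eef_pos: [0.508, -0.2892, 0.2473]
ee_rot: [-2.506, 1.569, 2.815]
force: [0.5, 0.4, 1.1]
width: 0.0701
```

```bash
python3 - <<'E'
from h import *
plan([[*LAMP,.25],[*LAMP,.091]])
save('top','t6',(150,130,430,300),2.8);save('side','s6',(180,130,380,350),3)
E
```

```text
t 8.1167 pos [ 0.508  -0.2892  0.2473] zaxis deg -55.1057264064373 tilt 0.10060372451472775 F [0.4753 0.3925 1.1111] w 0.07005018794655186
target [ 0.5102 -0.2888  0.25  ] -> d [-0.0027  0.002   0.0009]
target [ 0.5102 -0.2888  0.091 ] -> d [0.1563 0.0022 0.0012]
R [[-0.002, 0.82, 0.572], [0.001, 0.572, -0.82], [-1.0, -0.001, -0.001]]
```

View pics/t6.png

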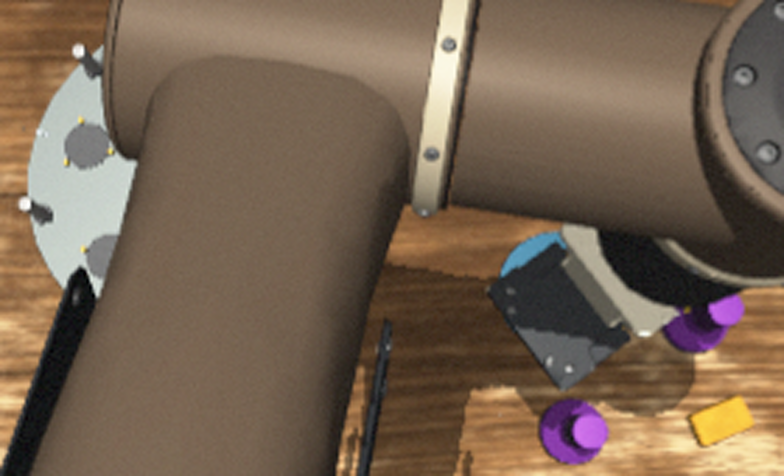

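View pics/s6.png

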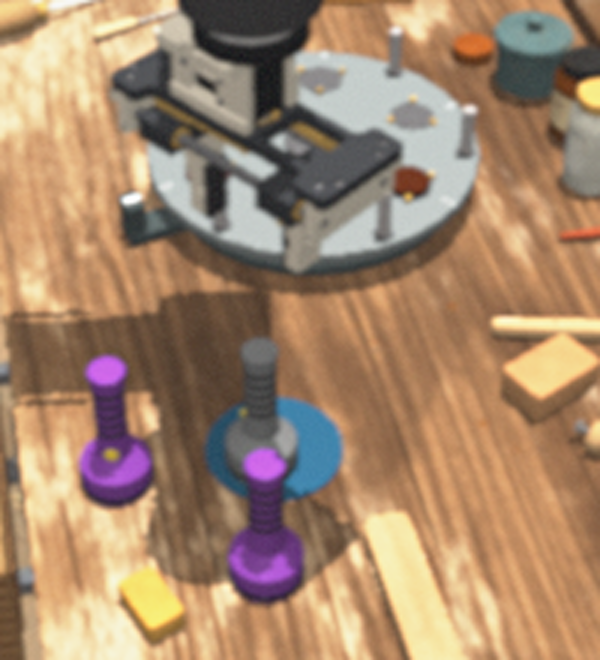

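Request:
jog_arm([
  {"dx":0.03,"dy":0.002,"dz":0.001,"twist":0},
  {"dx":0.06,"dy":0.002,"dz":0.001,"twist":0},
  {"dx":0.08,"dy":0.002,"dz":0.001,"twist":0},
  {"dx":0.08,"dy":0.002,"dz":0.001,"twist":0},
  {"dx":0.08,"dy":0.002,"dz":0.001,"twist":0},
])

```text
t: 8.63
eef_pos: [0.5107, -0.2881, 0.1678]
ee_rot: [-2.218, 1.569, 3.106]
force: [0.5, 0.2, 0.7]
width: 0.07
```

```bash
python3 - <<'E'
from h import *
plan([[*LAMP,.091]])
save('side','s7',(180,130,380,350),3)
E
```

```text
t 8.6333 pos [ 0.5107 -0.2881  0.1678] zaxis deg -54.951760567812435 tilt 0.12263784390046974 F [0.4956 0.2142 0.7363] w 0.07002377583552966
target [ 0.5102 -0.2888  0.091 ] -> d [ 0.0768 -0.0007  0.0004]
R [[-0.002, 0.819, 0.574], [0.0, 0.574, -0.819], [-1.0, -0.002, -0.001]]
```

View pics/s7.png

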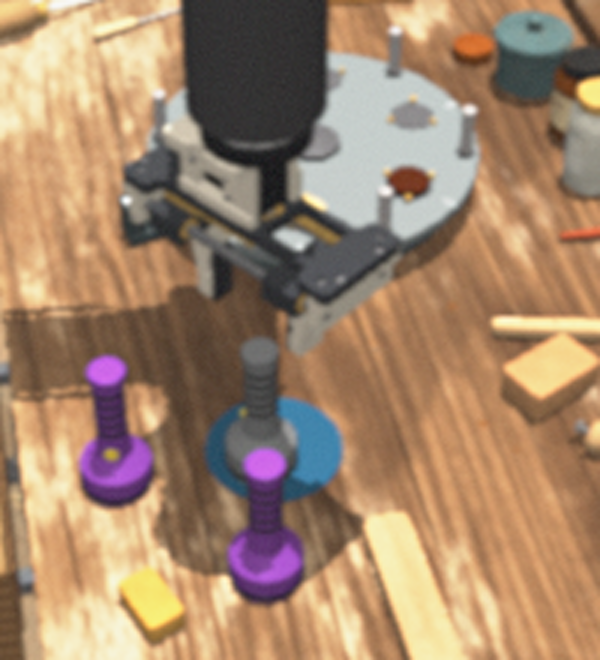

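Fingers straddle the stem line. Lowering on, then closing.

Request:
jog_arm([
  {"dx":0.02,"dy":0,"dz":0,"twist":0},
  {"dx":0.04,"dy":0,"dz":0,"twist":0},
  {"dx":0.06,"dy":0,"dz":0,"twist":0},
  {"dx":0.072,"dy":0,"dz":0,"twist":0},
  {"dx":0.077,"dy":0,"dz":0,"twist":0},
  {"dx":0.077,"dy":0,"dz":0,"twist":0},
  {"dx":0.077,"dy":0,"dz":0,"twist":0},
  {"dx":0.077,"dy":0,"dz":0,"twist":0},
])

```text
t: 9.35
eef_pos: [0.5118, -0.2892, 0.0929]
ee_rot: [0.652, 1.568, -0.309]
force: [0.2, 0.3, 1.2]
width: 0.0697
```

```bash
python3 - <<'E'
from h import *
plan([[*LAMP,.091]])
save('side','s8',(180,130,380,350),3)
E
```

```text
t 9.35 pos [ 0.5118 -0.2892  0.0929] zaxis deg -55.024980063809274 tilt 0.15373976225016184 F [0.1992 0.314  1.2322] w 0.06966406405256585
target [ 0.5102 -0.2888  0.091 ] -> d [ 0.0019 -0.0011 -0.0013]
R [[0.003, 0.819, 0.573], [-0.001, 0.573, -0.819], [-1.0, 0.002, 0.002]]
```

View pics/s8.png

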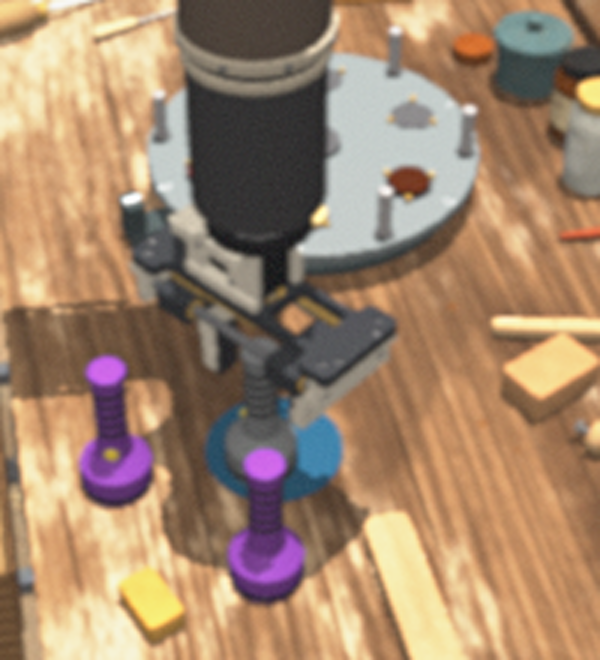

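Request:
jog_arm([
  {"dx":0.001,"dy":-0.001,"dz":-0.001,"twist":0},
  {"dx":0.001,"dy":-0.001,"dz":-0.001,"twist":0},
  {"dx":0.001,"dy":-0.001,"dz":-0.001,"twist":0},
  {"dx":0.001,"dy":-0.001,"dz":-0.001,"twist":0},
  {"dx":0.001,"dy":-0.001,"dz":-0.001,"twist":0},
  {"dx":0.001,"dy":-0.001,"dz":-0.001,"twist":0},
  {"dx":0.001,"dy":-0.001,"dz":-0.001,"twist":0},
  {"dx":0.001,"dy":-0.001,"dz":-0.001,"twist":0},
  {"dx":0.001,"dy":-0.001,"dz":-0.001,"twist":0},
  {"dx":0.001,"dy":-0.001,"dz":-0.001,"twist":0},
], gripper=0, newtons=30)

```text
t: 10.23
eef_pos: [0.5094, -0.2888, 0.0902]
ee_rot: [0.042, 1.571, -0.919]
force: [0.2, -0.1, -0.3]
width: 0.0255
```

```bash
python3 - <<'E'
from h import *
plan([[*LAMP,.091]])
E
```

```text
t 10.2333 pos [ 0.5094 -0.2888  0.0902] zaxis deg -55.05016536047806 tilt 0.005790460489029979 F [ 0.2241 -0.1082 -0.3495] w 0.025452059501696968
target [ 0.5102 -0.2888  0.091 ] -> d [-0.0008  0.0007  0.0005]
R [[0.0, 0.82, 0.573], [-0.0, 0.573, -0.82], [-1.0, 0.0, 0.0]]
```

Request:
jog_arm([
  {"dx":-0.008,"dy":0,"dz":0,"twist":0},
  {"dx":-0.025,"dy":0,"dz":0,"twist":0},
  {"dx":-0.05,"dy":0,"dz":0,"twist":0},
  {"dx":-0.08,"dy":0,"dz":0,"twist":0},
  {"dx":-0.11,"dy":0,"dz":0,"twist":0},
  {"dx":-0.13,"dy":0,"dz":0,"twist":0},
  {"dx":-0.145,"dy":0,"dz":0,"twist":0},
  {"dx":-0.15,"dy":0,"dz":0,"twist":0},
  {"dx":-0.15,"dy":0,"dz":0,"twist":0},
  {"dx":-0.15,"dy":0,"dz":0,"twist":0},
])

```text
t: 11.07
eef_pos: [0.5088, -0.2884, 0.2395]
ee_rot: [-2.956, 1.57, 2.367]
force: [-0.4, -0.4, -3.3]
width: 0.0256
```

```bash
python3 - <<'E'
from h import *
plan([[*CURE,.238],[*CURE,.168]])
save('side','s9',(180,130,380,350),3)
E
```

```text
t 11.0667 pos [ 0.5088 -0.2884  0.2395] zaxis deg -55.064397770503504 tilt 0.05491895842346702 F [-0.3899 -0.3967 -3.338 ] w 0.025594377775130663
target [0.5243 0.0201 0.238 ] -> d [ 0.0017  0.1894 -0.2441]
target [0.5243 0.0201 0.168 ] -> d [ 0.0717  0.1894 -0.244 ]
R [[-0.001, 0.82, 0.573], [0.001, 0.573, -0.82], [-1.0, -0.0, -0.001]]
```

View pics/s9.png

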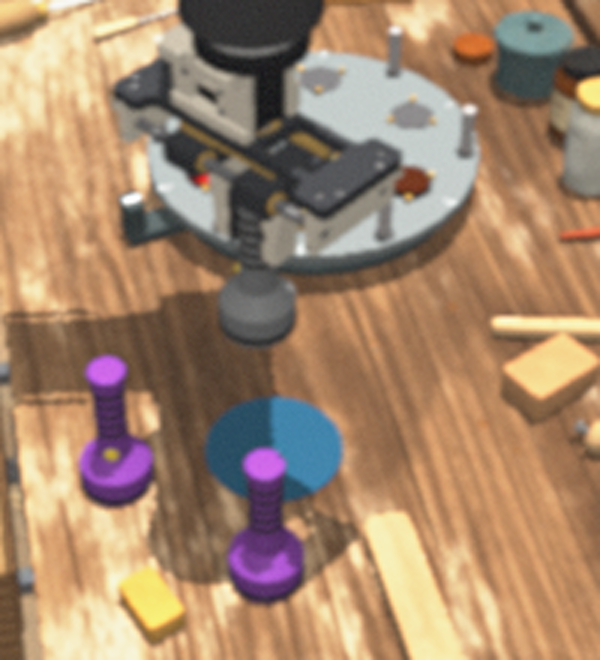

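Request:
jog_arm([
  {"dx":0,"dy":0.01,"dz":-0.013,"twist":0},
  {"dx":0,"dy":0.028,"dz":-0.036,"twist":0},
  {"dx":0,"dy":0.046,"dz":-0.06,"twist":0},
  {"dx":0,"dy":0.065,"dz":-0.084,"twist":0},
  {"dx":0,"dy":0.08,"dz":-0.104,"twist":0},
  {"dx":0,"dy":0.09,"dz":-0.117,"twist":0},
  {"dx":0,"dy":0.09,"dz":-0.117,"twist":0},
])

```text
t: 11.7
eef_pos: [0.5155, -0.1387, 0.2388]
ee_rot: [-2.445, 1.569, 2.879]
force: [-0.3, -0.7, -1.4]
width: 0.0253
```

```bash
python3 - <<'E'
from h import *
plan([[*CURE,.238],[*CURE,.168]])
save('side','s10',(180,90,380,310),3);save('top','t10',(130,110,350,290),3.5)
print(proj('side',[*CURE,.052]),proj('top',[*CURE,.052]))
E
```

```text
t 11.7 pos [ 0.5155 -0.1387  0.2388] zaxis deg -54.922357662915715 tilt 0.12929728703333987 F [-0.2876 -0.73   -1.3958] w 0.02531841451295992
target [0.5243 0.0201 0.238 ] -> d [ 0.0009  0.0984 -0.1249]
target [0.5243 0.0201 0.168 ] -> d [ 0.0709  0.0985 -0.1248]
R [[-0.002, 0.818, 0.575], [0.001, 0.575, -0.818], [-1.0, -0.001, -0.002]]
[[249.2634 186.4695]] [[229.8046 232.4498]]
```

View pics/s10.png

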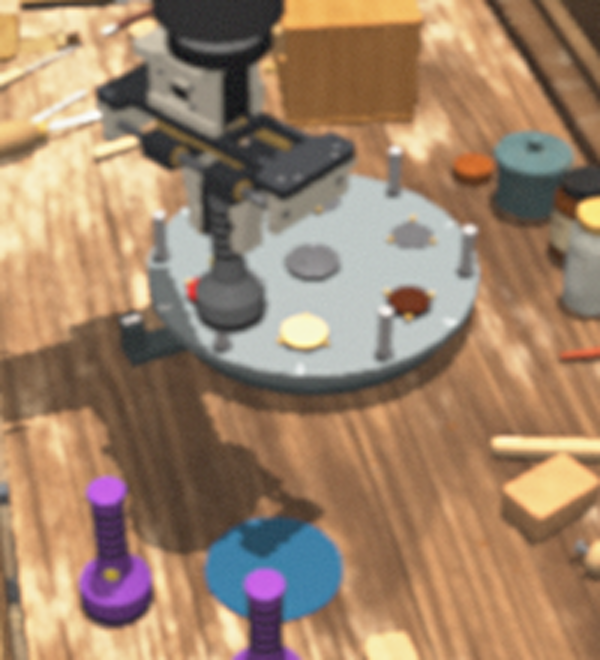

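View pics/t10.png

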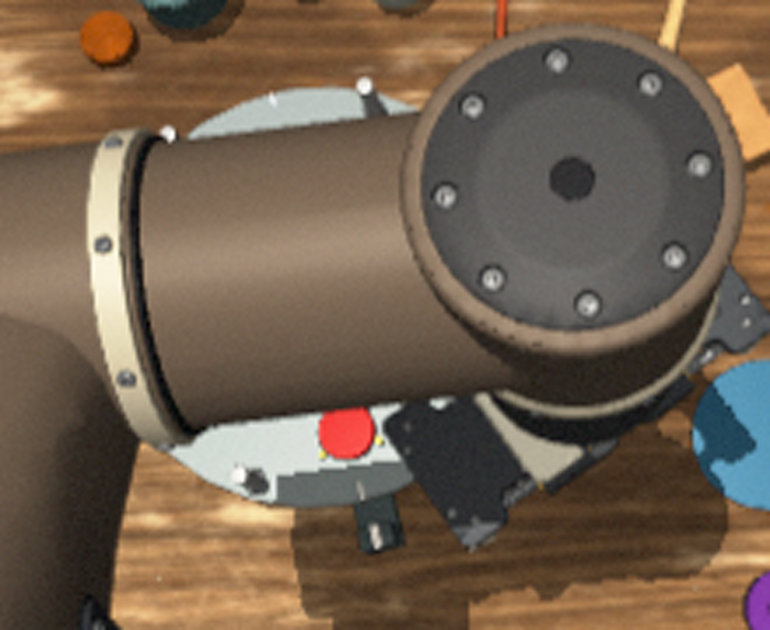

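```bash
python3 - <<'E'
from h import *
im=cv2.imread('pics/t10_full.png').astype(int); b,g,r=im[...,0],im[...,1],im[...,2]
w=np.clip(r-g-60,0,None)*((g<110)); w[:, :200]=0; w[:,260:]=0; w[:215]=0;w[255:]=0
w=np.where((r>150)&(g<90)&(b<90),1.,0)*(w>0)
y,x=np.nonzero(w); u=(x.mean(),y.mean()); print(u,len(x),unproj('top',u,.052))
i0=cv2.imread('pics/top0.png').astype(int); b,g,r=i0[...,0],i0[...,1],i0[...,2]
y,x=np.nonzero((r>150)&(g<90)&(b<90)&(np.arange(560)[None]>170)&(np.arange(560)[None]<210)&(np.arange(420)[:,None]>200)); print(x.mean(),y.mean(),len(x),unproj('top',(x.mean(),y.mean()),.052))
C=unproj('top',u,.052)[0]-[.6261,.0459,.052]; print(np.hypot(*C[:2]),np.degrees(np.arctan2(C[1],C[0])))
E
```

```text
(np.float64(228.80337078651687), np.float64(233.18539325842696)) 178 [[0.5225 0.0225 0.052 ]]
188.4920634920635 221.73015873015873 189 [[0.5529 0.1228 0.052 ]]
0.10616665906239578 -167.29250616910562
```

Request:
jog_arm([
  {"dx":0,"dy":0.01,"dz":-0.013,"twist":0},
  {"dx":0,"dy":0.026,"dz":-0.034,"twist":0},
  {"dx":0,"dy":0.044,"dz":-0.057,"twist":0},
  {"dx":0,"dy":0.062,"dz":-0.08,"twist":0},
  {"dx":0,"dy":0.08,"dz":-0.103,"twist":0},
  {"dx":0,"dy":0.092,"dz":-0.119,"twist":0},
  {"dx":0,"dy":0.0987,"dz":-0.1264,"twist":0},
  {"dx":0.01,"dy":0.0987,"dz":-0.1264,"twist":0},
  {"dx":0.025,"dy":0.0987,"dz":-0.1264,"twist":0},
  {"dx":0.04,"dy":0.0987,"dz":-0.1264,"twist":0},
  {"dx":0.05,"dy":0.0987,"dz":-0.1264,"twist":0},
  {"dx":0.05,"dy":0.0987,"dz":-0.1264,"twist":0},
  {"dx":0.05,"dy":0.0987,"dz":-0.1264,"twist":0},
  {"dx":0.05,"dy":0.0987,"dz":-0.1264,"twist":0},
])

```text
t: 12.97
eef_pos: [0.525, 0.0183, 0.1906]
ee_rot: [0.516, 1.57, -0.445]
force: [-1.2, 0.7, -1.7]
width: 0.0253
```

```bash
python3 - <<'E'
from h import *
plan([[.5236,.0215,.168]])
save('side','s11',(200,110,350,230),5)
# expected lamp outline bottom/top
s,R=tool(); p=s['eef_pos']; f=p-[0,0,.0862]
im=cv2.imread('pics/s11_full.png')
t=np.linspace(0,2*np.pi,60)
for r,h in((.028,0),(.028,.026),(.0125,.12)):
    q=proj('side',np.c_[f[0]+r*np.cos(t),f[1]+r*np.sin(t),np.full(60,f[2]+h)])
    print(h,q.min(0),q.max(0))
    big=None
E
```

```text
t 12.9667 pos [0.525  0.0183 0.1906] zaxis deg -55.085494116837346 tilt 0.03178077556811483 F [-1.1864  0.7181 -1.7128] w 0.025255384022042644
target [0.5236 0.0215 0.168 ] -> d [ 0.0226  0.0007 -0.0034]
R [[0.001, 0.82, 0.572], [-0.0, 0.572, -0.82], [-1.0, 0.0, 0.0]]
0 [238.4286 164.9065] [259.59   177.5994]
0.026 [237.967  156.9785] [259.3834 169.5848]
0.12 [242.4098 129.9896] [252.4034 135.4439]
```

View pics/s11.png

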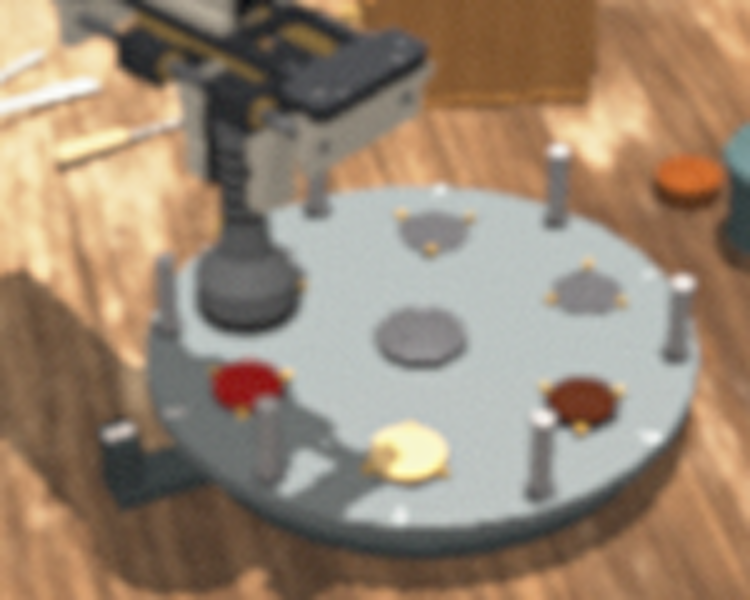

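Request:
jog_arm([
  {"dx":0.006,"dy":0,"dz":-0.001,"twist":0},
  {"dx":0.013,"dy":0,"dz":-0.003,"twist":0},
  {"dx":0.019,"dy":0,"dz":-0.0034,"twist":0},
  {"dx":0.0226,"dy":0,"dz":-0.0034,"twist":0},
  {"dx":0.0226,"dy":0,"dz":-0.0034,"twist":0},
  {"dx":0.0226,"dy":0,"dz":-0.0034,"twist":0},
  {"dx":0.0226,"dy":0,"dz":-0.0034,"twist":0},
  {"dx":0.0226,"dy":0,"dz":-0.0034,"twist":0},
])

```text
t: 13.68
eef_pos: [0.5229, 0.0217, 0.1679]
ee_rot: [1.154, 1.57, 0.193]
force: [0.1, 0.1, -2.1]
width: 0.0253
```

```bash
python3 - <<'E'
from h import *
plan([[.5230,.021,.168]])
save('side','s12',(200,110,350,230),5)
s,R=tool(); p=s['eef_pos']; f=p-[0,0,.0862]
t=np.linspace(0,2*np.pi,60)
for r,h in((.028,0),):
    q=proj('side',np.c_[f[0]+r*np.cos(t),f[1]+r*np.sin(t),np.full(60,f[2]+h)])
    print(h,(q.min(0)-[200,110])*5,(q.max(0)-[200,110])*5)
print((proj('side',[.5236,.0212,.052])-[200,110])*5)
E
```

```text
t 13.6833 pos [0.5229 0.0217 0.1679] zaxis deg -55.04584785205148 tilt 0.03237935336940778 F [ 0.076   0.1105 -2.0623] w 0.02527309515557939
target [0.523 0.021 0.168] -> d [-0.0001 -0.0003  0.0007]
R [[0.001, 0.82, 0.573], [0.0, 0.573, -0.82], [-1.0, 0.001, 0.0]]
0 [188.8716 306.0691] [293.4354 369.7127]
[[244.6944 381.2859]]
```

View pics/s12.png

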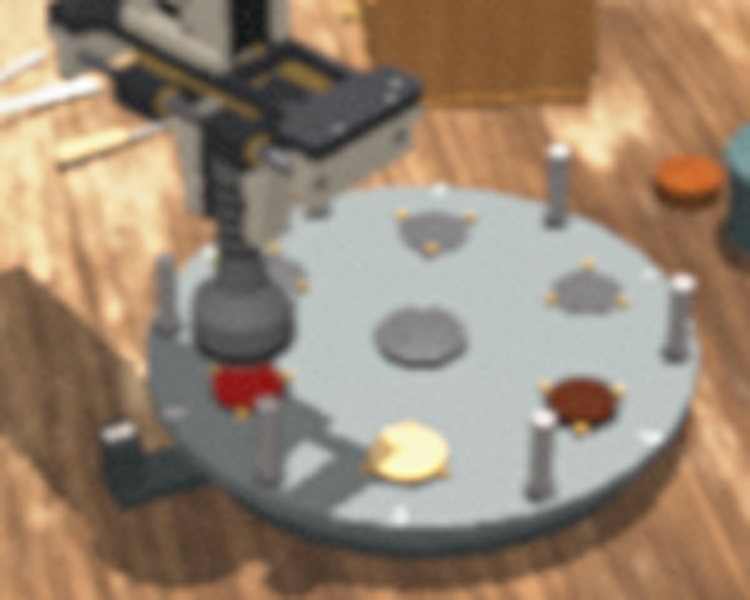

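```bash
python3 - <<'E'
from h import *
t=np.linspace(0,2*np.pi,80)
A=cv2.imread('pics/side0.png'); B=cv2.imread('pics/s12_full.png')
def draw(im,rings,o,f,sz):
    c=cv2.resize(im[o[1]:o[1]+sz,o[0]:o[0]+sz],None,fx=f,fy=f,interpolation=cv2.INTER_CUBIC)
    for ctr,r in rings:
        q=proj('side',np.c_[ctr[0]+r*np.cos(t),ctr[1]+r*np.sin(t),np.full(80,ctr[2])])
        cv2.polylines(c,[np.int32(((q-o+.5)*f-.5))],True,(0,255,0),1)
    return c
a=draw(A,[((.5102,-.2888,.004),.028),((.5102,-.2888,.03),.028),((.5102,-.2888,.126),.0125),((.522,-.2775,.004),.055)],np.array([235,235]),8,70)
f=np.array([.5229,.0217,.0817])
b=draw(B,[(f,.028),(f+[0,0,.026],.028),((.5243,.0201,.052),.02),((.5236,.0212,.052),.02)],np.array([215,145]),8,60)
h=max(a.shape[0],b.shape[0]); b=cv2.copyMakeBorder(b,0,h-b.shape[0],0,0,0)
o=np.hstack([a,b]); cv2.imwrite('pics/ov.png',cv2.resize(o,None,fx=.75,fy=.75))
E
```

```text
(no output)
```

View pics/ov.png

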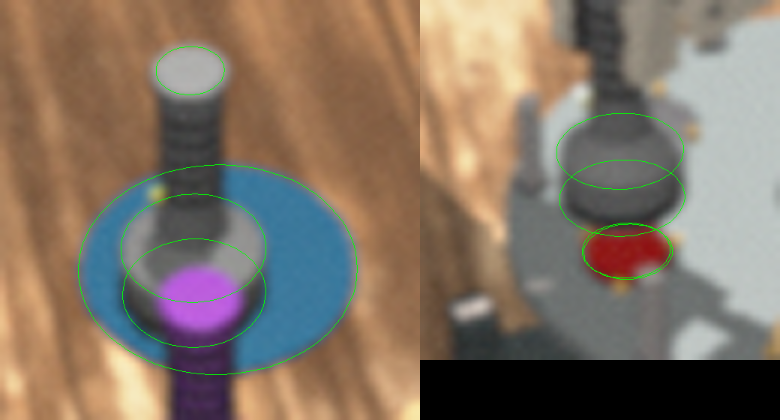

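Request:
jog_arm([
  {"dx":0,"dy":0,"dz":0,"twist":0},
  {"dx":0,"dy":0,"dz":0,"twist":0},
  {"dx":0,"dy":0,"dz":0,"twist":0},
  {"dx":0,"dy":0,"dz":0,"twist":0},
  {"dx":0,"dy":0,"dz":0,"twist":0},
  {"dx":0,"dy":0,"dz":0,"twist":0},
  {"dx":0,"dy":0,"dz":0,"twist":0},
  {"dx":0,"dy":0,"dz":0,"twist":0},
  {"dx":0,"dy":0,"dz":0,"twist":0},
  {"dx":0,"dy":0,"dz":0,"twist":0},
  {"dx":0,"dy":0,"dz":0,"twist":0},
  {"dx":0,"dy":0,"dz":0,"twist":0},
  {"dx":0,"dy":0,"dz":0,"twist":0},
  {"dx":0,"dy":0,"dz":0,"twist":0},
  {"dx":0,"dy":0,"dz":0,"twist":0},
  {"dx":0,"dy":0,"dz":0,"twist":0},
  {"dx":0,"dy":0,"dz":0,"twist":0},
  {"dx":0,"dy":0,"dz":0,"twist":0},
  {"dx":0,"dy":0,"dz":0,"twist":0},
  {"dx":0,"dy":0,"dz":0,"twist":0},
])

```text
t: 15.4
eef_pos: [0.5226, 0.0217, 0.1676]
ee_rot: [-2.282, 1.571, 3.04]
force: [-0.2, -0.2, -1.1]
width: 0.0253
```

Request:
jog_arm([
  {"dx":0,"dy":0,"dz":0,"twist":0},
  {"dx":0,"dy":0,"dz":0,"twist":0},
  {"dx":0,"dy":0,"dz":0,"twist":0},
  {"dx":0,"dy":0,"dz":0,"twist":0},
  {"dx":0,"dy":0,"dz":0,"twist":0},
  {"dx":0,"dy":0,"dz":0,"twist":0},
  {"dx":0,"dy":0,"dz":0,"twist":0},
  {"dx":0,"dy":0,"dz":0,"twist":0},
  {"dx":0,"dy":0,"dz":0,"twist":0},
  {"dx":0,"dy":0,"dz":0,"twist":0},
  {"dx":0,"dy":0,"dz":0,"twist":0},
  {"dx":0,"dy":0,"dz":0,"twist":0},
  {"dx":0,"dy":0,"dz":0,"twist":0},
  {"dx":0,"dy":0,"dz":0,"twist":0},
  {"dx":0,"dy":0,"dz":0,"twist":0},
  {"dx":0,"dy":0,"dz":0,"twist":0},
  {"dx":0,"dy":0,"dz":0,"twist":0},
  {"dx":0,"dy":0,"dz":0,"twist":0},
  {"dx":0,"dy":0,"dz":0,"twist":0},
  {"dx":0,"dy":0,"dz":0,"twist":0},
])

```text
t: 17.07
eef_pos: [0.5226, 0.0217, 0.1676]
ee_rot: [2.395, 1.571, 1.434]
force: [-1.0, -0.6, -1.4]
width: 0.0253
```

Request:
jog_arm([
  {"dx":0,"dy":0,"dz":0,"twist":0},
  {"dx":0,"dy":0,"dz":0,"twist":0},
  {"dx":0,"dy":0,"dz":0,"twist":0},
  {"dx":0,"dy":0,"dz":0,"twist":0},
  {"dx":0,"dy":0,"dz":0,"twist":0},
  {"dx":0,"dy":0,"dz":0,"twist":0},
  {"dx":0,"dy":0,"dz":0,"twist":0},
  {"dx":0,"dy":0,"dz":0,"twist":0},
  {"dx":0,"dy":0,"dz":0,"twist":0},
  {"dx":0,"dy":0,"dz":0,"twist":0},
])

```text
t: 17.9
eef_pos: [0.5226, 0.0217, 0.1676]
ee_rot: [0.678, 1.571, -0.283]
force: [-0.6, 1.3, -1.3]
width: 0.0253
```

```bash
python3 - <<'E'
from h import *
plan([[.522,-.2775,.240],[.522,-.2775,.0905]])
save('side','s13',(200,110,350,230),5)
a=cv2.imread('pics/s12_full.png').astype(int);b=cv2.imread('pics/s13_full.png').astype(int)
print(np.abs(a-b)[110:230,200:350].mean())
E
```

```text
t 17.9 pos [0.5226 0.0217 0.1676] zaxis deg -55.05134758047766 tilt 0.0009719432086521148 F [-0.5729  1.2779 -1.2919] w 0.025302046215805403
target [ 0.522  -0.2775  0.24  ] -> d [-0.0724 -0.1719  0.2449]
target [ 0.522  -0.2775  0.0905] -> d [ 0.0771 -0.1719  0.2449]
R [[0.0, 0.82, 0.573], [-0.0, 0.573, -0.82], [-1.0, 0.0, 0.0]]
1.6960185185185186
```

Request:
jog_arm([
  {"dx":-0.01,"dy":0,"dz":0,"twist":0},
  {"dx":-0.03,"dy":0,"dz":0,"twist":0},
  {"dx":-0.05,"dy":0,"dz":0,"twist":0},
  {"dx":-0.07,"dy":0,"dz":0,"twist":0},
  {"dx":-0.072,"dy":-0.012,"dz":0.016,"twist":0},
  {"dx":-0.072,"dy":-0.031,"dz":0.044,"twist":0},
  {"dx":-0.072,"dy":-0.052,"dz":0.074,"twist":0},
  {"dx":-0.072,"dy":-0.073,"dz":0.104,"twist":0},
  {"dx":-0.072,"dy":-0.094,"dz":0.134,"twist":0},
  {"dx":-0.072,"dy":-0.115,"dz":0.164,"twist":0},
  {"dx":-0.072,"dy":-0.136,"dz":0.194,"twist":0},
  {"dx":-0.072,"dy":-0.154,"dz":0.22,"twist":0},
  {"dx":-0.072,"dy":-0.166,"dz":0.237,"twist":0},
  {"dx":-0.072,"dy":-0.172,"dz":0.245,"twist":0},
  {"dx":-0.072,"dy":-0.172,"dz":0.245,"twist":0},
  {"dx":-0.06,"dy":-0.172,"dz":0.245,"twist":0},
  {"dx":-0.03,"dy":-0.172,"dz":0.245,"twist":0},
  {"dx":0,"dy":-0.172,"dz":0.245,"twist":0},
  {"dx":0.03,"dy":-0.172,"dz":0.245,"twist":0},
  {"dx":0.04,"dy":-0.172,"dz":0.245,"twist":0},
])

```text
t: 19.62
eef_pos: [0.5198, -0.2759, 0.124]
ee_rot: [-2.566, 1.565, 2.756]
force: [-1.5, 0.3, -2.0]
width: 0.0255
```

```bash
python3 - <<'E'
from h import *
plan([[.5215,-.2775,.0905]])
save('side','s14',(205,150,335,330),3.3);save('top','t14')
E
```

```text
t 19.6167 pos [ 0.5198 -0.2759  0.124 ] zaxis deg -55.055469403537586 tilt 0.3158808802397398 F [-1.4774  0.2787 -2.0493] w 0.025525069447921468
target [ 0.5215 -0.2775  0.0905] -> d [0.0335 0.0006 0.0024]
R [[-0.005, 0.82, 0.573], [0.002, 0.573, -0.82], [-1.0, -0.003, -0.005]]
```

View pics/s14.png

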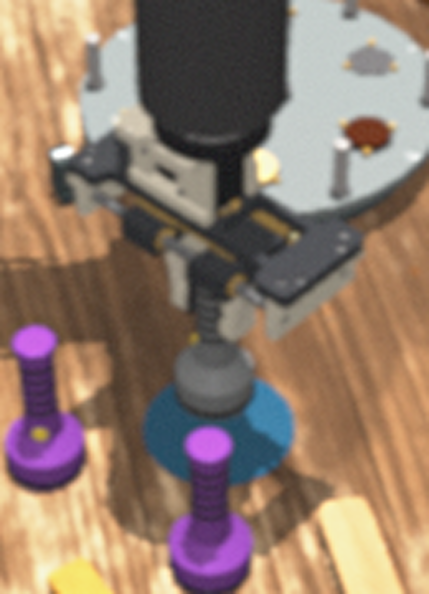

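View pics/t14.png

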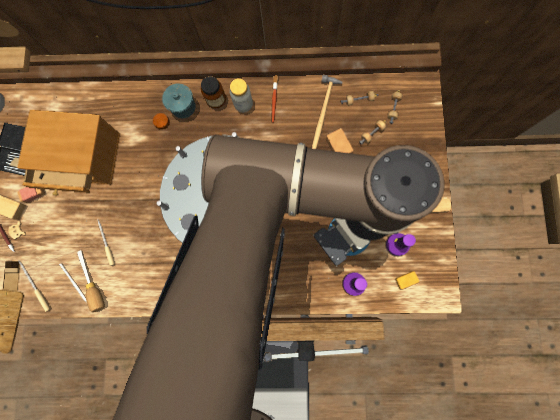

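Request:
jog_arm([
  {"dx":0.01,"dy":0,"dz":0,"twist":0},
  {"dx":0.02,"dy":0,"dz":0,"twist":0},
  {"dx":0.028,"dy":0,"dz":0,"twist":0},
  {"dx":0.03,"dy":0,"dz":0,"twist":0},
  {"dx":0.03,"dy":0,"dz":0,"twist":0},
  {"dx":0.03,"dy":0,"dz":0,"twist":0},
  {"dx":0.03,"dy":0,"dz":0,"twist":0},
  {"dx":0.03,"dy":0,"dz":0,"twist":0},
  {"dx":0.03,"dy":0,"dz":0,"twist":0},
])

```text
t: 20.47
eef_pos: [0.5221, -0.2778, 0.098]
ee_rot: [0.732, 1.57, -0.229]
force: [0.1, 0.1, -1.5]
width: 0.0252
```

```bash
python3 - <<'E'
from h import *
plan([[.5215,-.2775,.0905]])
E
```

```text
t 20.4667 pos [ 0.5221 -0.2778  0.098 ] zaxis deg -55.05572289832539 tilt 0.038467576642215215 F [ 0.0717  0.1383 -1.5356] w 0.025209215911178424
target [ 0.5215 -0.2775  0.0905] -> d [ 0.0075 -0.0004 -0.0006]
R [[0.001, 0.82, 0.573], [-0.0, 0.573, -0.82], [-1.0, 0.0, 0.0]]
```

Request:
jog_arm([
  {"dx":0.002,"dy":0,"dz":-0.0005,"twist":0},
  {"dx":0.004,"dy":0,"dz":-0.0005,"twist":0},
  {"dx":0.006,"dy":0,"dz":-0.0005,"twist":0},
  {"dx":0.0075,"dy":0,"dz":-0.0005,"twist":0},
  {"dx":0.0075,"dy":0,"dz":-0.0005,"twist":0},
  {"dx":0.0075,"dy":0,"dz":-0.0005,"twist":0},
  {"dx":0.0075,"dy":0,"dz":-0.0005,"twist":0},
  {"dx":0.0075,"dy":0,"dz":-0.0005,"twist":0},
  {"dx":0.0075,"dy":0,"dz":-0.0005,"twist":0},
])

```text
t: 21.22
eef_pos: [0.5217, -0.2773, 0.0902]
ee_rot: [0.715, 1.571, -0.246]
force: [-0.2, -0.6, -0.9]
width: 0.0252
```

```bash
python3 - <<'E'
from h import *
plan([[.5215,-.2775,.0905]])
save('side','s15',(205,180,335,330),4)
E
```

```text
t 21.2167 pos [ 0.5217 -0.2773  0.0902] zaxis deg -55.05431163349288 tilt 0.007548882590422147 F [-0.1843 -0.6365 -0.9097] w 0.025184535020192775
target [ 0.5215 -0.2775  0.0905] -> d [-0.0003 -0.0003  0.0001]
R [[0.0, 0.82, 0.573], [-0.0, 0.573, -0.82], [-1.0, 0.0, 0.0]]
```

View pics/s15.png

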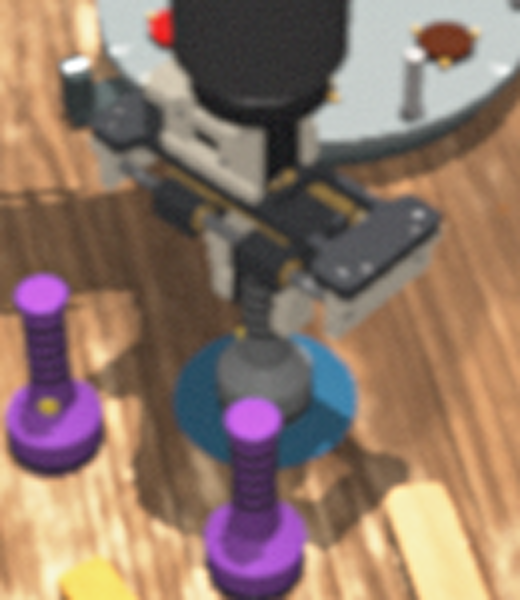

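Request:
jog_arm([
  {"dx":0.0007,"dy":0,"dz":0,"twist":0},
  {"dx":0.0007,"dy":0,"dz":0,"twist":0},
  {"dx":0.0007,"dy":0,"dz":0,"twist":0},
  {"dx":0.0007,"dy":0,"dz":0,"twist":0},
])

```text
t: 21.6
eef_pos: [0.522, -0.2775, 0.0901]
ee_rot: [0.382, 1.57, -0.579]
force: [-1.8, -0.0, 5.6]
width: 0.0257
```

Request:
jog_arm([
  {"dx":0,"dy":0,"dz":0,"twist":0},
  {"dx":0,"dy":0,"dz":0,"twist":0},
  {"dx":0,"dy":0,"dz":0,"twist":0},
  {"dx":0,"dy":0,"dz":0,"twist":0},
  {"dx":0,"dy":0,"dz":0,"twist":0},
  {"dx":0,"dy":0,"dz":0,"twist":0},
  {"dx":0,"dy":0,"dz":0,"twist":0},
  {"dx":0,"dy":0,"dz":0,"twist":0},
], gripper=0.065)

```text
t: 22.27
eef_pos: [0.5217, -0.2773, 0.0894]
ee_rot: [-2.531, 1.571, 2.792]
force: [-0.4, 0.5, -0.1]
width: 0.0641
```

Contact was confirmed (+5.6 N) and the lamp released. Lifting straight up and clear.

Request:
jog_arm([
  {"dx":-0.01,"dy":0,"dz":0,"twist":0},
  {"dx":-0.03,"dy":0,"dz":0,"twist":0},
  {"dx":-0.06,"dy":0,"dz":0,"twist":0},
  {"dx":-0.09,"dy":0,"dz":0,"twist":0},
  {"dx":-0.12,"dy":0,"dz":0,"twist":0},
  {"dx":-0.16,"dy":0,"dz":0,"twist":0},
  {"dx":-0.19,"dy":0,"dz":0,"twist":0},
  {"dx":-0.19,"dy":0.02,"dz":-0.03,"twist":0},
  {"dx":-0.19,"dy":0.04,"dz":-0.06,"twist":0},
  {"dx":-0.19,"dy":0.06,"dz":-0.09,"twist":0},
  {"dx":-0.19,"dy":0.08,"dz":-0.12,"twist":0},
  {"dx":-0.19,"dy":0.1,"dz":-0.15,"twist":0},
  {"dx":-0.19,"dy":0.12,"dz":-0.18,"twist":0},
  {"dx":-0.19,"dy":0.14,"dz":-0.21,"twist":0},
  {"dx":-0.19,"dy":0.16,"dz":-0.24,"twist":0},
  {"dx":-0.19,"dy":0.18,"dz":-0.27,"twist":0},
  {"dx":-0.19,"dy":0.2,"dz":-0.3,"twist":0},
  {"dx":-0.19,"dy":0.22,"dz":-0.33,"twist":0},
  {"dx":-0.19,"dy":0.24,"dz":-0.36,"twist":0},
  {"dx":-0.19,"dy":0.24,"dz":-0.36,"twist":0},
])

```text
t: 23.93
eef_pos: [0.5121, 0.16, 0.2801]
ee_rot: [1.746, 1.569, 0.789]
force: [0.1, -0.3, -0.4]
width: 0.0652
```

```bash
python3 - <<'E'
from h import *
plan([[.5,.3,.25]])
save('side','s16');save('top','t16')
E
```

```text
t 23.9333 pos [0.5121 0.16   0.2801] zaxis deg -54.84142634035091 tilt 0.08673234484222937 F [ 0.1291 -0.2876 -0.4295] w 0.06520325071775986
target [0.5  0.3  0.25] -> d [ 0.0302  0.0706 -0.1214]
R [[0.001, 0.818, 0.576], [0.001, 0.576, -0.818], [-1.0, 0.001, -0.0]]
```

View pics/s16.png

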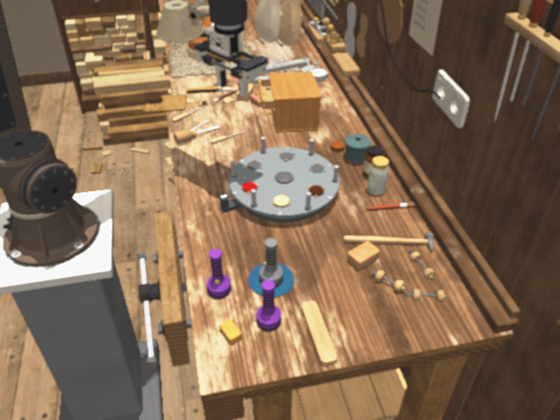

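View pics/t16.png

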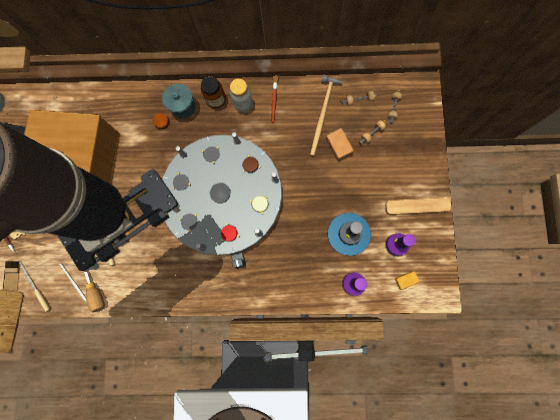

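```bash
python3 - <<'E'
from h import *
t=np.linspace(0,2*np.pi,80); 
im=cv2.imread('pics/t16_full.png'); o=np.array([325,210]); c=cv2.resize(im[210:260,325:375],None,fx=10,fy=10,interpolation=cv2.INTER_CUBIC)
for x,y,z,r in((.522,-.2775,.126,.0125),(.522,-.2775,.03,.028),(.522,-.2775,.004,.055)):
    q=proj('top',np.c_[x+r*np.cos(t),y+r*np.sin(t),np.full(80,z)]); cv2.polylines(c,[np.int32((q-o+.5)*10)],True,(0,255,0),1)
cv2.imwrite('pics/end.png',c)
a=cv2.imread('pics/top0.png').astype(int); d=np.abs(a-im).max(2)
for n,(x,y,w,h) in dict(wax=(395,268,28,25),cork=(325,125,35,40),rib=(383,192,72,28),p1=(385,230,35,28),p2=(340,270,35,28)).items(): print(n,d[y:y+h,x:x+w].max(),d[y:y+h,x:x+w].mean())
E
```

```text
wax 19 12.255714285714285
cork 21 9.815
rib 19 11.474702380952381
p1 20 10.278571428571428
p2 21 11.18673469387755
```

View pics/end.png

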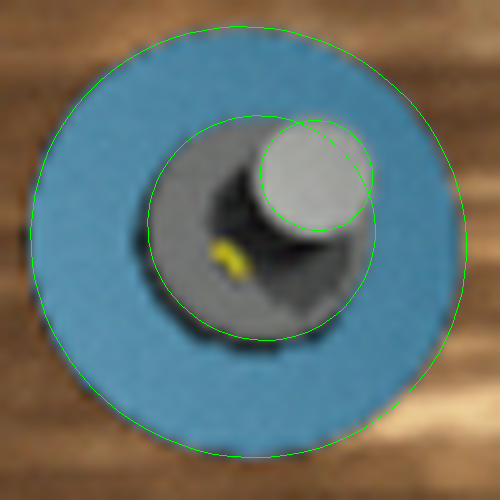

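```bash
python3 -c "
from station import arm
print(arm.job_done(), arm.get_state()['t'])"
```

```text
the job is handed in; nothing more can be done
the job is handed in; nothing more can be done
```

I did the whole job in the order asked and handed it in at about 24 s. No verdict came back.

- **Table:** I turned it counter-clockwise with the closed fingertips against a peg on the far side from the chips. It then settled into the detent by itself with the red chip at the pointer.
- **Lamp over the chip:** I took the grey lamp by its stem. I held it upright over the red chip, face about 30 mm above it, for more than 4 s. During the hold the measured tool position did not change by more than 0.3 mm.
- **Lamp back:** I stood it upright on the blue mat and felt it touch down (5.6 N). Then I released it and moved the arm clear.

**Last checks**
- The lamp outline lies within about 1–2 mm of the mat's centre.
- The wax, cork block, rib mould and both purple lamps show no change from the first picture.
- The tool stayed clear of the chips throughout.

**Disagreements**
- The two cameras differed by about 2–3 mm on the red chip. The top view put it about 1.5° from the fitted detent angle, within the stated 2°; the side view put it on the cure spot. I aimed between the two.
- In the side view the lamp's lower edge looked 2–3 mm higher than I calculated during the hold, and probably also when it stood on the mat. I took this to be the shape of the head rather than a height error.

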